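# Refill and restart the parts feeder

### The arm

A 6-joint arm with a two-finger parallel gripper is mounted at the origin on the work surface. World frame = base frame: x ahead of the robot, y to its left, z up, the work surface at z = 0. Lengths are in mm, angles in rad, forces in N, time in s.
With the tool pointing down it reaches from about 425 to 925 mm from the base axis. Payload 12.5 kg.
Tool frame: the origin (TCP) lies on the centre line of the jaws, within the pads' length; the fingertips stand 22 mm ahead of it and the grasp point (between the pads) lies 3 mm ahead of it; z points along the fingers, y is the line along which they close (so a half turn about z gives the same grasp; the last joint's range is limited). The gripper opens to 85 mm and grips with 20 to 120 N. Pads are 22 mm wide; open, the fingers measure 114 mm over their backs; the gripper's body (76 mm by 85 mm) begins 54 mm behind the grasp point. The pads swing forward as they close: fully open they stand 13 mm farther back than shut.
Start: joints at [1.055, 0.491, 1.559, -0, 1.092, -0.106], TCP at [249, 573.272, 253.327] pointing down, gripper open.
Joint ranges: [-3.1, 3.1], [-0.84, 2.19], [0.05, 2.79], [-1.13, 4.28], [0.06, 2.93], [-2.69, 2.69]. Speed limits (rad/s): [2.22, 2.22, 2.79, 3.14, 3.14, 3.14].

### API

Orientations are given as a unit quaternion [w, x, y, z].
In Python, from station import bot, vision, workorder, nets gives the robot as it stands.
- The arm moves only by the tool move_arm, never from a script. Its argument "motion" is one flat list of numbers, 4 for each row, row after row: the shift along the world's x, y, z in mm, then the turn about the world's z in degrees. In form: [tx, ty, tz, turn, tx, ty, tz, turn, ...]. A call has 1 to 10 rows; each row is the pose to reach, as a shift and turn from the pose commanded when the call began; what a row does not reach only later rows make up. A row lasts 1/8 s, in which the tool goes at most 62.5 mm and 10.7 degrees, less where a joint would pass 70% of its speed; a pose out of reach is approached as far as the arm can. A call with a gripper value outside its range is refused whole. "fingers" is the finger opening in mm, from 0 to 85.4, set as the call begins (left out, the last holds). The fingers move at their own pace and stop on an object; "force" is the grip in N (left out, the last holds). Time passes only in rows, so rows that repeat a pose let the fingers close. It gives the time, the measured TCP pose, the force and the opening at its end, in the units of the state.
- bot.observe(): the state, without advancing time (a new reading comes with each control period).
- vision.grab_frame(name): name is "scene" or "top" or "wrist"; returns the picture (400x640x3 uint8, red, green, blue); there is no depth.
- vision.calibration(name): a dict with "K" (3x3 intrinsics, pixels), "dist" ([k1, k2, p1, p2, k3] as OpenCV has them; the pictures are not rectified), "R" (3x3) and "t" (3): a world point X has camera coordinates R X + t. Camera axes: x right, y down, z forward; pixel columns grow to the right and rows downward; lengths in mm; the calibration is good to about 2 mm. A picture is of the moment at which its call begins: read the wrist's pose just before it. calibration takes no time and is no camera call; for the wrist camera it gives the pose at the moment of the call.
- workorder.close_job(): hands the job in, once; it reports no verdict.
Trained networks look in the newest picture that a camera, given by its name, has taken for a name from the list of things; names that differ only in an ending like _2 or _b are one class to them, and where a whole thing is asked for, a point or a joint stands for the part that bears it (a point fixed in the world has none). Each returns a list of dicts, best first, with "confidence" (0 to 1); they miss things now and then, are a little off and sometimes report something else, mostly with a low value. They report only what shows in the picture. A call takes as long as a camera call. They do not tell look-alikes from the thing itself.
- nets.recognise(camera, query): "position" ([x, y, z] in mm, in world coordinates, good to about 4 mm: the middle of the surface that is visible of it).
- nets.trace(camera, query): "mask" (400x640 bool, what is visible of it).
- nets.tip_of(camera, query): "position" ([x, y, z] in mm, in world coordinates, good to about 4 mm: a listed point, or the origin of a listed thing).
The state is a dict: "time_s": time; "qpos": joint angles; "qd": joint speeds; "joint_efforts": joint torques, N m; "position": TCP position; "ee_rot": TCP orientation; "force": force on the tool from outside, world axes, zero at the start; "ft_torque": the same for the moment, N m; "finger_gap": opening from 0.0 (shut) to 1.0 (fully open).
Only numpy, scipy, OpenCV 4.12 (cv2) and the standard library are available. Lean on these libraries where they do the work, as an engineer would, in place of code of your own. Each camera call takes 0.05 s, during which the arm holds its last target. There are 200 camera calls.

### The job

Refill the parts feeder: first turn its recessed dial all the way down to off, then pour the terminal blocks from the scoop into the hopper so that every block is in it, and only then set the dial's pointer to the white run mark beside the well. Stand the empty scoop upright back on the bench, and close the stock tubs: each lid on the bench goes fully home on the tub of its own shape and size (a tub without a lid stays open). Leave the bottle, the tape and the clear box where they are.

Things in the scene. Friction and masses are not known exactly. Their poses are not given: they have to be found in the camera images.
- feeder: fixed grey vibratory feeder, 150 (its x) by 290 (its y) by 105 mm high; origin: centre of its underside; z up, its front looks to its -x. On its -y part (right, seen from the robot) is an open steel hopper, on its +y part (y = 21 to 145 mm) a flat deck with a dial sunk in a round well. A feed trough sticks out behind.
- hopper_in (a point): centre of the hopper's inner floor, 49 mm above the bench, axes as the feeder's. Open above: inside 142 mm along x by 158 mm along y, 56 mm deep, walls 4 mm, rim 105 mm above the bench.
- dial (a joint): angle of the recessed dial, rad: 0 = off (end stop), grows clockwise seen from above, end stop at 2.6. Stays where it is left; takes about 0.05 N m to turn. The pointer is the white line on one half of the bar's top; at 0 it points to the feeder's front (-x), to the thin white off line on the deck.
- dial_grip (a point): where to pinch the dial: on its upright axis, 85 mm above the bench. Axes turn with the dial: z up, x along its bar (pointer on the -x half); at joint 0 as the feeder's. Black skirt, radius 20 mm, 57 to 63 mm above the bench; on it a bar 40 mm long (x), 16 mm thick (y), 63 to 87 mm above the bench.
- well (a point): centre of the well's mouth, on the dial's axis, 105 mm above the bench (deck height); axes as the feeder's. The well is round (12-sided), 84 mm across (radius at least 41 mm) and 48 mm deep, so the dial's top is 18 mm below its edge; a wide-open gripper does not fit in.
- mark: run mark: white rectangle 14 x 9 mm, flat on the deck beside the well, elsewhere at each start. Origin on the dial's axis at deck height, z up; the mark is 52 mm from there along its -x. The pointer is at the mark when the -x of dial_grip and of mark agree: dial angle = feeder's yaw - mark's yaw, 1.0 to 2.2 rad.
- scoop: aluminium scoop, about 0.16 kg, open above; origin: under the floor's middle; z up, spout to +x. Flat floor x = -45 to 29 mm, 4 mm thick, then a ramp rising at 15 degrees to the lip (77, 0, 17); inside 72 mm wide, side walls 4 mm thick, x = -49 to 78, z to 50 mm. Blocks slide out over the lip when it is tipped 55 to 65 degrees nose down.
- scoop_handle (a point): where to pinch the handle from above, across the scoop's y: at (-71, 0, 72) mm of the scoop, axes as the scoop's. The handle is an upright grey plate behind the back wall, 14 mm thick (y), x = -93 to -49, z = 20 to 90 mm of the scoop.
- block0: green terminal block, 18 x 24 x 18 mm (x, y, z), 15 g, all alike; origin: centre of its underside. Lies in the scoop at the start; four to six of them are there, the others absent (None)
- block1: green terminal block, 18 x 24 x 18 mm (x, y, z), 15 g, all alike; origin: centre of its underside. Lies in the scoop at the start; four to six of them are there, the others absent (None)
- block2: green terminal block, 18 x 24 x 18 mm (x, y, z), 15 g, all alike; origin: centre of its underside. Lies in the scoop at the start; four to six of them are there, the others absent (None)
- block3: green terminal block, 18 x 24 x 18 mm (x, y, z), 15 g, all alike; origin: centre of its underside. Lies in the scoop at the start; four to six of them are there, the others absent (None)
- block4: green terminal block, 18 x 24 x 18 mm (x, y, z), 15 g, all alike; origin: centre of its underside. Lies in the scoop at the start; four to six of them are there, the others absent (None)
- block5: green terminal block, 18 x 24 x 18 mm (x, y, z), 15 g, all alike; origin: centre of its underside. Lies in the scoop at the start; four to six of them are there, the others absent (None)
- tub_big: grey open stock tub, round, 84 mm outer diameter, inside 76 mm, 45 mm high, walls 4 mm, about 0.35 kg, loose; parts lie in its bottom, below 25 mm; origin: centre of its underside, z up
- lid_big: grey lid of that shape of tub (big), lying knob up, 60 g (or absent: None): round, disc 84 mm across, plug 69 mm across; knob round, 22 mm across. Origin: centre of the plug's underside; plug z = 0 to 8 mm, disc 8 to 14, knob 14 to 44 mm. Seated, the disc lies on the tub's rim and the origin is 37 mm above the tub's.
- tub_small: grey open stock tub, round, 58 mm outer diameter, inside 50 mm, 45 mm high, walls 4 mm, about 0.35 kg, loose; parts lie in its bottom, below 25 mm; origin: centre of its underside, z up
- lid_small: grey lid of that shape of tub (small), lying knob up, 60 g (or absent: None): round, disc 58 mm across, plug 43 mm across; knob round, 22 mm across. Origin: centre of the plug's underside; plug z = 0 to 8 mm, disc 8 to 14, knob 14 to 44 mm. Seated, the disc lies on the tub's rim and the origin is 37 mm above the tub's.
- tub_square: grey open stock tub, square, 72 mm outside, inside 64 mm, sides along its x and y, 45 mm high, walls 4 mm, about 0.35 kg, loose; parts lie in its bottom, below 25 mm; origin: centre of its underside, z up
- lid_square: grey lid of that shape of tub (square), lying knob up, 60 g (or absent: None): square, disc 72 mm, plug 57 mm, sides along its x and y; knob square, 22 mm, sides likewise. Origin: centre of the plug's underside; plug z = 0 to 8 mm, disc 8 to 14, knob 14 to 44 mm. Seated, the disc lies on the tub's rim and the origin is 37 mm above the tub's.
- bottle: bystander: white bottle, 50 mm across, 110 mm high; origin: centre of its underside
- tape: bystander: yellow roll of tape, 90 mm across, 25 mm high; origin: centre of its underside
- partsbox: bystander: clear closed box, 110 x 70 x 25 mm; origin: centre of its underside
Not all that is in view belongs to the job. Of the things that look like the scoop, the larger one is meant.

How it is judged:
By the outcome, as a careful person would: the job done as asked, in the order asked, and still so for the second after the job is handed in, with the robot touching nothing.
Of block0, block1, block2, block3, block4, block5 only 4 to 6 are there at a start; the rules pass over those that are not, and their reading is None.
Of lid_big, lid_small, lid_square only 2 to 3 are there at a start; the rules pass over those that are not, and their reading is None.
At some moment in a run one of lid_big, lid_small, lid_square, scoop may be knocked a few centimetres aside while the robot is not near it.
It also fails if it takes over 208 s, if anything falls off the work surface, if the arm or the gripper's body presses on something with over 40 N, if the wrist force passes 120 N, or if a joint passes its speed limit or range.

## Working session

There is one attempt and no reset: what is moved stays moved. The work goes in short steps, Python scripts to look and compute and a tool call to move; the robot and the scene stay as the last step left them, time stands still between calls to the robot, and variables do not carry over. Pictures are saved under pics/ and viewed, on a budget of 14 in all, crops included, one or two more only if the job needs it, and the job is handed in when it is done.

Besides the shell and the picture viewer there is one more tool, called after "Call:" as name(argument=value, ...), one argument or row to a line, values as JSON. move_arm: Moves the arm, as the interface text tells. Its arguments: {"type":"object","properties":{"motion":{"type":"array"},"fingers":{"type":"number"},"force":{"type":"number"}},"required":["motion"]}

```bash
mkdir -p pics; ls
python3 - <<'E'
from station import bot, vision, workorder, nets
import cv2
for n in("top","scene"):
    f=vision.grab_frame(n); cv2.imwrite(f"pics/{n}0.png",f[:,:,::-1])
    c=vision.calibration(n); print(n,c)
    if n=="top":
        for q in("feeder","hopper_in","dial_grip","well","mark","scoop","scoop_handle","block0","tub_big","lid_big","tub_small","lid_small","tub_square","lid_square","bottle","tape","partsbox"):
            print(q,[([round(float(v)) for v in d["position"]],round(float(d["confidence"]),2)) for d in nets.tip_of(n,q)][:5])
print(bot.observe())
E
```

```text
pics
top {'K': array([[391.74552197,   0.        , 318.46876052],
       [  0.        , 391.74552197, 201.51424095],
       [  0.        ,   0.        ,   1.        ]]), 'dist': array([-0.00831906,  0.        ,  0.        ,  0.        ,  0.        ]), 'R': array([[-0.00940562, -0.99965266,  0.02461916],
       [-0.99299514,  0.0064374 , -0.11797973],
       [ 0.11778027, -0.02555638, -0.99271077]]), 't': array([  -1.8757367 ,  540.93725696, 1093.68369344])}
feeder [([623, -40, -2], 0.9), ([518, 457, 5], 0.65), ([565, 301, -4], 0.59), ([458, -315, 74], 0.27)]
hopper_in [([635, -104, 51], 0.92)]
dial_grip [([505, -327, 4], 0.69), ([615, 42, 82], 0.44), ([637, -102, 51], 0.28), ([485, -355, 3], 0.19)]
well [([612, 42, 107], 0.68), ([518, 455, 1], 0.27), ([520, -343, 6], 0.18)]
mark [([636, -103, 47], 0.16)]
scoop [([519, -359, 2], 0.9), ([352, -426, -3], 0.62), ([538, -356, 3], 0.47)]
scoop_handle [([457, -315, 72], 0.77), ([335, -474, 50], 0.67)]
block0 [([500, -329, 4], 0.55), ([522, -342, 4], 0.49), ([483, -355, 3], 0.42)]
tub_big [([394, 290, 0], 0.85)]
lid_big [([562, 303, -2], 0.9
[... 716 characters left out ...]
])}
{'time_s': 0.95, 'qpos': array([ 1.05536752e+00,  4.90912784e-01,  1.55893222e+00,  2.86657040e-05,
        1.09165696e+00, -1.05586272e-01]), 'qd': array([-1.42626623e-03, -1.58288583e-03,  1.18718798e-03, -1.56679737e-03,
        7.93414335e-05,  1.46852679e-04]), 'joint_efforts': array([-5.94775702e-04, -6.18266630e+01, -2.61846435e+01, -9.29636144e-05,
        4.47974471e-04, -1.74242444e-05]), 'position': array([249.01155409, 573.26370914, 253.30788725]), 'ee_rot': array([1.74391813e-06, 2.03496544e-01, 9.79075663e-01, 4.70628662e-05]), 'force': array([0.2962215 , 0.01185639, 0.35632295]), 'ft_torque': array([-0.01497795,  0.03181116, -0.01385001]), 'finger_gap': 0.9969380660505233}
```

View pics/top0.png

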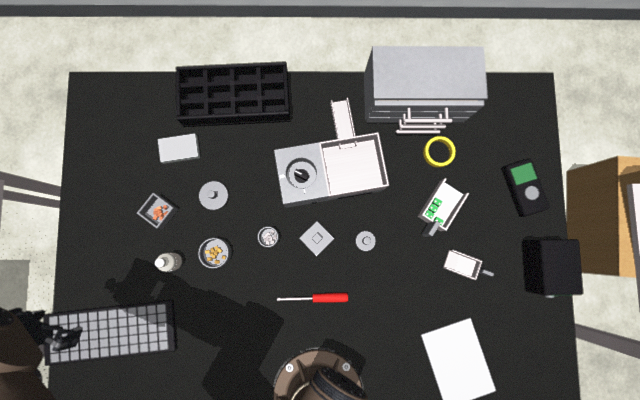

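View pics/scene0.png

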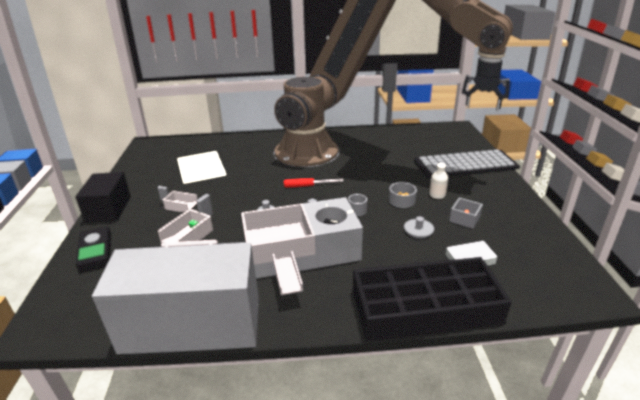

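The large scoop with green blocks is at (442,207); the empty one at (463,264) is the smaller decoy. The lids are at (213,195), (317,238) and (366,241), the tubs at (214,253), (268,237) and (157,211). The dial well is at (301,174) and the hopper at (355,168).

I'll go over the well for a closer look.

Call:
move_arm(
  motion=[35, -55, 20, 0, 70, -105, 50, 0, 105, -160, 80, 0, 140, -215, 110, 0, 175, -270, 130, 0, 205, -325, 130, 0, 235, -380, 130, 0, 265, -430, 130, 0, 290, -490, 130, 0, 310, -530, 130, 0],
  fingers=40,
)

```text
time_s: 2.2
position: [553.3, 54.1, 383.5]
ee_rot: [0.0, 0.204, 0.979, 0.0]
force: [0.7, 0.8, 0.4]
finger_gap: 0.468
```

```bash
cat > h.py <<'E'
from station import bot, vision, workorder, nets
import numpy as np, cv2
def grab(n,path=None,crop=None,k=1):
    f=vision.grab_frame(n); c=vision.calibration(n)
    if path:
        g=f[:,:,::-1]
        if crop: x0,y0,x1,y1=crop; g=g[y0:y1,x0:x1]
        cv2.imwrite(path,cv2.resize(g,None,fx=k,fy=k,interpolation=cv2.INTER_CUBIC))
    return f,c
def pix(c,X):
    X=np.atleast_2d(np.array(X,float))
    return cv2.projectPoints(X,cv2.Rodrigues(c["R"])[0],c["t"],c["K"],np.array(c["dist"]))[0][:,0]
def world(c,uv,z):
    uv=np.array(uv,float).reshape(-1,1,2)
    p=cv2.undistortPoints(uv,c["K"],np.array(c["dist"]))[:,0]
    R,t=np.array(c["R"]),np.array(c["t"]); C=-R.T@t
    d=np.c_[p,np.ones(len(p))]@R
    return C+d*((np.broadcast_to(z,len(p))-C[2])/d[:,2])[:,None]
def state():
    s=bot.observe(); w,x,y,zz=s["ee_rot"]
    yaw=np.degrees(np.arctan2(1-2*(x*x+zz*zz),2*(x*y-w*zz)))
    print("t",round(s["time_s"],2),"pos",np.round(s["position"],1),"yaw_y",round(yaw,2),"F",np.round(s["force"],1),"gap",round(s["finger_gap"]*85.4,1),"q6",round(s["qpos"][5],2)); return s
def tips(n,*qs):
    for q in qs: print(q,[([round(float(v)) for v in d["position"]],round(float(d["confidence"]),2)) for d in nets.tip_of(n,q)][:4])
E
python3 - <<'E'
from h import *
state(); f,c=grab("wrist","pics/w1.png"); print(-c["R"].T@c["t"],c["R"],c["K"],c["dist"])
tips("wrist","well","dial_grip","feeder","hopper_in","mark")
E
```

```text
t 2.2 pos [553.3  54.1 383.5] yaw_y 66.52 F [0.7 0.8 0.4] gap 39.9 q6 -1.18
[492.8375551   76.58164095 502.85870189] [[ 0.40112744  0.91602123 -0.00137264]
 [ 0.88182744 -0.38574744  0.27125501]
 [ 0.24794585 -0.11001825 -0.96250654]] [[275.32660915   0.         314.80608419]
 [  0.         275.32660915 198.76508774]
 [  0.           0.           1.        ]] [-0.00286712  0.          0.          0.          0.        ]
well [([613, 38, 107], 0.61)]
dial_grip [([614, 39, 85], 0.62)]
feeder [([624, -43, -3], 0.97)]
hopper_in [([631, -104, 51], 0.79)]
mark [([562, 298, -1], 0.62)]
```

View pics/w1.png

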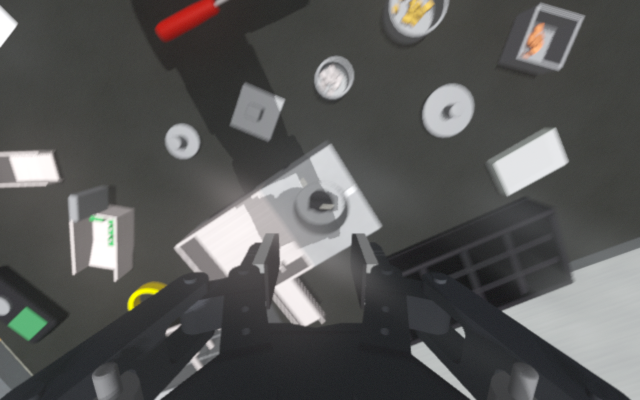

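The deck's corners are near (331,144) and (382,227), and the hopper's front right corner is near (175,247). The mark is a white patch near (351,190), and the pointer is near (328,207).

Run:
```python
from h import *
s=state(); f,c=grab("wrist","pics/w2.png",(250,130,400,250),5.3)
w=world(c,[(331,144),(382,227),(175,247),(351,190)],105); print(np.round(w))
for a,b in((0,1),(0,2)): d=w[b]-w[a]; print(np.degrees(np.arctan2(d[1],d[0])),np.hypot(*d[:2]))
```

```text
t 2.5 pos [552.4  56.7 383.3] yaw_y 66.55 F [0.5 0.5 0.4] gap 40.0 q6 -1.18
[[ 527.   94.  105.]
 [ 675.  118.  105.]
 [ 577. -194.  105.]
 [ 601.   95.  105.]]
9.251429439409415 150.11626417497084
-80.12655051682093 292.0573454456074
```

View pics/w2.png

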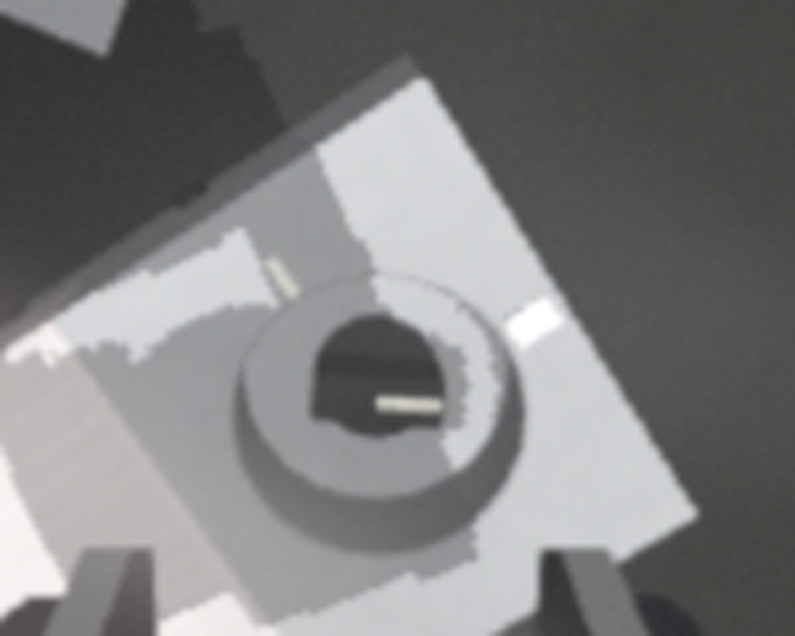

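Run:
```python
from h import *
state(); c=vision.calibration("wrist")
P=lambda L:np.array(L)/5.3+[249.6,129.6]
top=world(c,P([(425,80),(697,513),(535,322),(270,260),(293,297)]),105)
ptr=world(c,P([(375,403),(442,405)]),87)
A=lambda d:np.degrees(np.arctan2(d[1],d[0]))
print(np.round(top,1),np.round(ptr,1))
print("yaw from left side",A(top[1]-top[0]),"offline dir",A(top[3]-top[4]),"pointer",A(ptr[1]-ptr[0]))
for yaw in(8.5,9.5,10.5):
    r=np.radians(yaw);R=np.array([[np.cos(r),-np.sin(r)],[np.sin(r),np.cos(r)]])
    o1=top[0,:2]-R@[-75,145]; o2=top[1,:2]-R@[75,145]; print(yaw,o1,o2)
# mark dir given axis estimates; pointer line offset
for ax in((613,40),(615,41),(611,39)):
    print(ax,"mark",A(top[2,:2]-ax),np.hypot(*(top[2,:2]-ax)),"off",A((top[3,:2]+top[4,:2])/2-ax),"ptr",A(ptr[1,:2]-ax))
```

```text
t 2.55 pos [552.4  57.1 383.5] yaw_y 66.59 F [-0.3 -0.5 -0.9] gap 40.1 q6 -1.18
[[526.9  91.8 105. ]
 [673.3 116.9 105. ]
 [601.1  94.5 105. ]
 [555.3  33.3 105. ]
 [567.4  34.9 105. ]] [[610.3  42.   87. ]
 [618.9  60.1  87. ]]
yaw from left side 9.749403250968907 offline dir -172.56330073238465 pointer 64.81141565375755
8.5 [622.49475093 -40.5656257 ] [620.59490992 -37.57345909]
9.5 [624.78951953 -38.87687313] [623.29921779 -38.47043573]
10.5 [627.05446583 -37.14832853] [626.01876819 -39.32007907]
(613, 40) mark 102.36989320422036 55.746922535698644 off -173.50211164615615 ptr 73.74294295093362
(615, 41) mark 104.61889190945425 55.241132761010974 off -172.68923726674498 ptr 78.57298761289798
(611, 39) mark 100.16466330115374 56.33698603655268 off -174.38343839822244 ptr 69.56443830423761
```

Yaw of the feeder is about 9.5°, the dial's axis about (610,42), the pointer about 66°, the mark direction about 100°. I'll align with the bar and look from nearer.

Call:
move_arm(
  motion=[10, -3, -20, -10, 20, -6, -40, -20, 30, -9, -60, -30, 40, -12, -80, -40, 50, -15, -100, -50, 58, -15, -120, -60, 58, -15, -140, -70, 58, -15, -150, -80, 58, -15, -150, -89, 58, -15, -150, -89],
  fingers=32,
)

```text
time_s: 3.8
position: [610.5, 42.4, 233.5]
ee_rot: [0.0, 0.831, 0.557, 0.0]
force: [-0.3, 0.3, 0.3]
finger_gap: 0.375
```

Run:
```python
from h import *
state(); f,c=grab("wrist","pics/w3.png"); print(pix(c,[[610,42,105],[610,42,87]]))
tips("wrist","well","dial_grip","feeder","hopper_in","mark")
```

```text
t 3.8 pos [610.5  42.4 233.5] yaw_y -22.32 F [-0.3  0.3  0.3] gap 32.0 q6 0.35
[[314.66934325 198.08048139]
 [314.67751025 193.26798508]]
well [([611, 39, 104], 0.65)]
dial_grip [([610, 40, 87], 0.61)]
feeder [([625, -44, -1], 0.58)]
hopper_in []
mark []
```

View pics/w3.png

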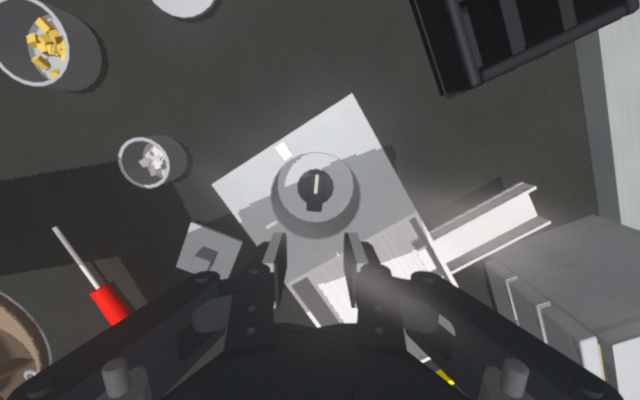

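The bar is at (315,190), aligned with the jaws and on their centre line. The mark is at (283,150), and the deck corners are (351,95) and (213,184). Going down to pinch.

Run:
```python
from h import *
state(); f,c=grab("wrist")
g=f.min(2).astype(int)
def cen(x0,y0,x1,y1,th):
    s=g[y0:y1,x0:x1]; w=np.clip(s-th,0,None); Y,X=np.mgrid[y0:y1,x0:x1]; return (X*w).sum()/w.sum(),(Y*w).sum()/w.sum(),s.max()
m=cen(272,138,295,162,225); print("mark",m)
A=lambda d:np.degrees(np.arctan2(d[1],d[0]))
M=world(c,[m[:2]],105)[0]
s=g[168:204,305:330]; bw=(s>110).astype(np.uint8); n,l,st,ce=cv2.connectedComponentsWithStats(bw); print(st[1:].tolist(),s.max())
# pointer endpoints/axis
pts=np.argwhere(bw)[:,::-1]+[305,168]; 
k=[i for i in range(1,n) if 25<st[i,4]<200]
for i in k:
    p=np.argwhere(l==i)[:,::-1]+[305,168.]; W=world(c,p,87)[:,:2]; mu=W.mean(0); u=np.linalg.svd(W-mu)[2][0]; print("comp",mu,A(u),np.ptp((W-mu)@u))
co=world(c,[(351,95),(213,184)],105); print(co,A(co[0]-co[1]))
for ax in((610,42),(611,41)): print("mark",M,A(M[:2]-ax),np.hypot(*(M[:2]-ax)))
```

```text
t 4.1 pos [610.8  41.3 233.5] yaw_y -22.38 F [-0.3  0.1  0.7] gap 31.9 q6 0.35
mark (np.float64(282.34560067681895), np.float64(149.6497461928934), np.int64(255))
[[0, 0, 25, 8, 66], [8, 5, 6, 20, 88], [17, 28, 8, 8, 33], [0, 33, 1, 3, 3]] 213
comp [623.77159465  61.35040131] -27.14757689595154 23.984265022768245
comp [614.87531543  50.97198437] -117.6556325814948 19.48012127289948
comp [618.1206005   29.09303803] -163.2984804563629 10.021742868086903
[[673.18620185 113.22015143 105.        ]
 [528.4125364   89.31825585 105.        ]] 9.374871586191409
mark [600.53719003  93.54707026 105.        ] 100.40231426954917 52.40844611906869
mark [600.53719003  93.54707026 105.        ] 101.26106288751481 53.57858700150135
```

Call:
move_arm(
  motion=[0, 0, -40, 0, 0, 0, -80, 0, 0, 0, -115, 0, 0, 0, -130, 0, 0, 0, -138, 0, 0, 0, -142, 0, 0, 0, -143, 0],
)

```text
time_s: 5.03
position: [611.1, 41.1, 91.0]
ee_rot: [0.0, 0.831, 0.556, 0.001]
force: [-0.1, -0.5, 0.3]
finger_gap: 0.375
```

Call:
move_arm(
  motion=[0, 0, 0, 0, 0, 0, 0, 0, 0, 0, 0, 0, 0, 0, 0, 0, 0, 0, 0, 0],
  fingers=5,
  force=30,
)

```text
time_s: 5.65
position: [610.5, 41.2, 91.0]
ee_rot: [-0.0, 0.831, 0.556, -0.0]
force: [-4.2, 0.8, 6.0]
finger_gap: 0.177
```

Call:
move_arm(
  motion=[0, 0, 0, 10, 0, 0, 0, 20, 0, 0, 0, 30, 0, 0, 0, 40, 0, 0, 0, 50, 0, 0, 0, 60, 0, 0, 0, 70, 0, 0, 0, 80, 0, 0, 0, 90, 0, 0, 0, 100],
)

```text
time_s: 6.9
position: [611.5, 41.8, 91.1]
ee_rot: [0.001, 0.106, 0.994, 0.001]
force: [0.9, 6.8, 3.1]
finger_gap: 0.179
```

Call:
move_arm(
  motion=[0, 0, 0, 8, 0, 0, 0, 14, 0, 0, 0, 18, 0, 0, 0, 20, 0, 0, 0, 20],
)

```text
time_s: 7.52
position: [611.5, 42.0, 91.0]
ee_rot: [0.001, -0.066, 0.998, 0.0]
force: [2.3, 8.0, 2.7]
finger_gap: 0.176
```

Run:
```python
from h import *
s=state(); print(s["ft_torque"])
```

```text
t 7.53 pos [611.5  42.   91. ] yaw_y 97.55 F [2.3 8.  2.7] gap 15.0 q6 -1.74
[ 1.34442914 -0.15720959  0.08286659]
```

Call:
move_arm(
  motion=[0, 0, 0, 1, 0, 0, 0, 2, 0, 0, 0, 3, 0, 0, 0, 3],
)

```text
time_s: 8.02
position: [611.5, 42.0, 91.0]
ee_rot: [0.001, -0.091, 0.996, 0.001]
force: [2.0, 6.8, 2.4]
finger_gap: 0.181
```

Run:
```python
from h import *
s=state(); print(s["ft_torque"])
```

```text
t 8.03 pos [611.5  42.   91. ] yaw_y 100.48 F [2.  6.8 2.4] gap 15.5 q6 -1.79
[ 1.42117728 -0.04822709 -0.38839059]
```

Call:
move_arm(
  motion=[0, 0, 0, 1, 0, 0, 0, 2, 0, 0, 0, 2],
)

```text
time_s: 8.4
position: [611.5, 42.0, 91.0]
ee_rot: [0.001, -0.108, 0.994, 0.001]
force: [1.6, 7.8, 3.8]
finger_gap: 0.174
```

Run:
```python
from h import *
s=state(); print(s["ft_torque"])
```

```text
t 8.4 pos [611.5  42.   91. ] yaw_y 102.39 F [1.6 7.8 3.8] gap 14.9 q6 -1.83
[ 1.30727639 -0.07755346 -1.04486177]
```

The end stop is reached: the torque is rising from about 99.3°, so the feeder's yaw is about 9.3°. I'll take the strain off, release, rise and check.

Call:
move_arm(
  motion=[0, 0, 0, -1, 0, 0, 0, -2, 0, 0, 0, -2],
)

```text
time_s: 8.78
position: [611.5, 42.0, 91.0]
ee_rot: [0.001, -0.091, 0.996, 0.001]
force: [1.0, 6.3, 2.2]
finger_gap: 0.182
```

Call:
move_arm(
  motion=[0, 0, 0, 0, 0, 0, 0, 0, 0, 0, 30, 0, 0, 0, 70, 0, 0, 0, 110, 0, 0, 0, 150, 0],
  fingers=32,
)

```text
time_s: 9.52
position: [610.6, 40.9, 241.7]
ee_rot: [0.0, -0.092, 0.996, -0.0]
force: [-0.6, 0.6, 0.6]
finger_gap: 0.377
```

Run:
```python
from h import *
state(); f,c=grab("wrist","pics/w4.png",(230,100,400,240),4.5); print((pix(c,[[610.7,41.7,87]])-[230,100])*4.5)
grab("top"); tips("top","scoop","scoop_handle")
```

```text
t 9.53 pos [610.6  40.9 241.7] yaw_y 100.51 F [-0.6  0.6  0.6] gap 32.2 q6 -1.8
[[385.28265904 393.37169772]]
scoop [([512, -359, 1], 0.73)]
scoop_handle [([458, -314, 75], 0.84), ([335, -472, 51], 0.68)]
```

View pics/w4.png

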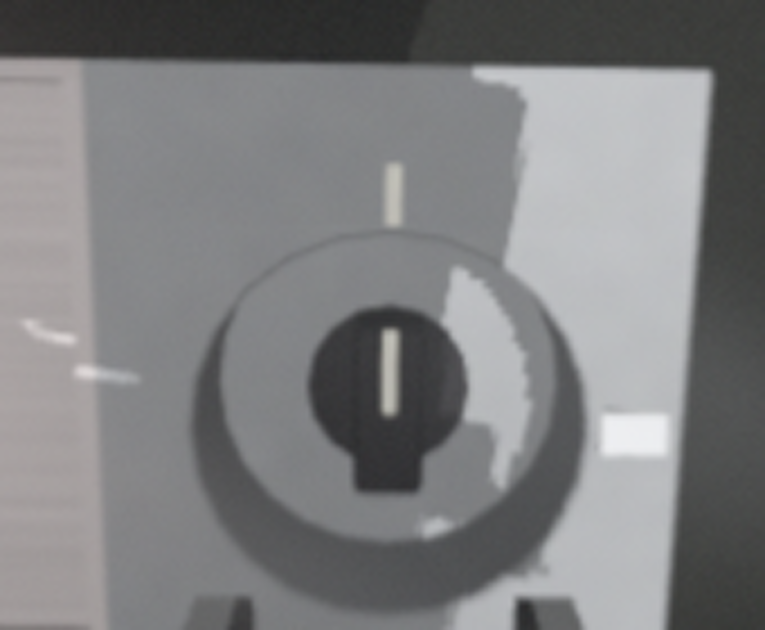

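The pointer at (390,370) lines up with the off line at (394,195), so the dial is off. The mark is at (634,435). Next I'll work out the mark angle and move to the scoop.

Run:
```python
from h import *
c=vision.calibration("wrist"); A=lambda d:np.degrees(np.arctan2(d[1],d[0]))
P=lambda L:np.array(L)/4.5+[229.6,99.6]
t=world(c,P([(634,435),(394,164),(394,226),(711,70),(82,60),(601,435),(669,436)]),105)[:,:2]; p=world(c,P([(389,329),(390,416)]),87)[:,:2]
print(np.round(t,1),np.round(p,1),"ptr",A(p[0]-p[1]),"off",A(t[1]-t[2]),"front edge",A(t[3]-t[4])-90,"mark long dir",A(t[6]-t[5]))
for ax in((610.7,41.5),p[1],(611,42)): print(ax,"mark",A(t[0]-ax),np.hypot(*(t[0]-ax)),"offline",A((t[1]+t[2])/2-ax))
```

```text
[[601.6  94.2]
 [555.3  33.2]
 [567.5  35.5]
 [526.1  91.5]
 [546.9 -30.9]
 [602.9  87.3]
 [600.4 101.6]] [[591.8  39.1]
 [611.5  43. ]] ptr -168.74595303037955 off -169.33449076200586 front edge 9.663582145773915 mark long dir 99.65919262009692
(610.7, 41.5) mark 99.8277742968323 53.47975111266513 offline -171.7940494599874
[611.49250424  43.04980144] mark 100.97754650245166 52.098452477392534 offline -170.19196566725495
(611, 42) mark 100.23928725423737 53.03966263799615 offline -171.27771842041025
```

Call:
move_arm(
  motion=[-20, -20, 30, 0, -40, -60, 60, -5, -60, -105, 80, -10, -80, -150, 100, -15, -100, -195, 100, -20, -115, -240, 100, -25, -125, -280, 100, -30, -135, -315, 100, -35, -140, -340, 90, -40, -145, -350, 80, -45],
  fingers=50,
)

```text
time_s: 10.98
position: [465.1, -310.2, 318.4]
ee_rot: [-0.001, 0.298, 0.954, 0.0]
force: [0.1, 0.2, 0.2]
finger_gap: 0.586
```

Run:
```python
from h import *
state(); f,c=grab("wrist","pics/w5.png")
tips("wrist","scoop","scoop_handle","block0")
```

```text
t 10.97 pos [ 465.1 -310.2  318.4] yaw_y 55.27 F [0.1 0.2 0.2] gap 50.1 q6 -1.67
scoop [([353, -426, 4], 0.92), ([518, -362, 0], 0.65), ([498, -327, 2], 0.46)]
scoop_handle [([459, -317, 74], 0.95), ([336, -475, 50], 0.94)]
block0 [([544, -353, 3], 0.7), ([526, -343, 10], 0.66), ([481, -356, 0], 0.43)]
```

View pics/w5.png

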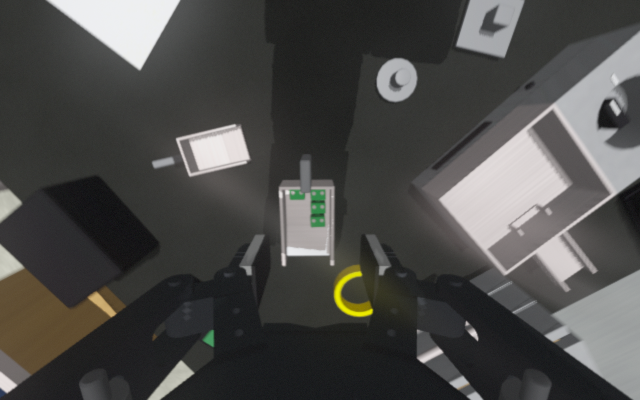

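The large scoop holds 4 blocks. Its handle is at (305,172), its back corners at (281,184) and (334,182), and its lip end at (284,264) and (332,263). The small empty scoop at (213,150) is the decoy. Measuring in an enlarged crop.

Run:
```python
from h import *
state(); f,c=grab("wrist","pics/w6.png",(260,140,360,280),5)
```

```text
t 11.18 pos [ 465.7 -308.7  319.5] yaw_y 55.61 F [ 0.7 -0.6  0.4] gap 49.9 q6 -1.67
```

View pics/w6.png

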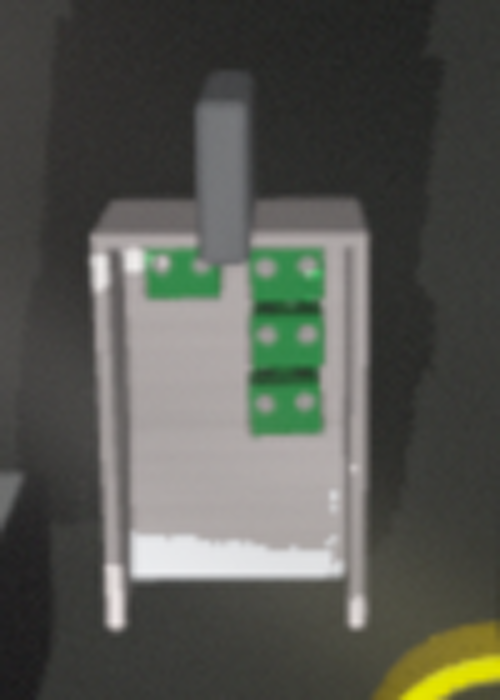

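Run:
```python
from h import *
state(); c=vision.calibration("wrist"); A=lambda d:np.degrees(np.arctan2(d[1],d[0]))
P=lambda L:np.array(L)/5+[259.6,139.6]
w=world(c,P([(92,235),(368,233),(106,629),(367,629)]),50)[:,:2]
h=world(c,P([(197,102),(243,100),(203,262),(243,262)]),90)[:,:2]
print(np.round(w,1)); print(np.round(h,1))
b=(w[0]+w[1])/2; f=(w[2]+w[3])/2; print("yaw",A(f-b),A(w[0]-w[1])-90, A(h[2]+h[3]-h[0]-h[1]),"len",np.hypot(*(f-b)),"width",np.hypot(*(w[0]-w[1])))
for y in(A(f-b),A(w[1]-w[0])+90):
  u=np.array([np.cos(np.radians(y)),np.sin(np.radians(y))]); print("grip from body",b-22*u,"front",f-149*u,"handle mean",h.mean(0))
```

```text
t 11.22 pos [ 465.9 -308.6  320. ] yaw_y 55.63 F [-0.2  0.4  0.5] gap 50.2 q6 -1.67
[[ 453.9 -364.9]
 [ 498.7 -298.3]
 [ 559.1 -437. ]
 [ 605.6 -368.9]]
[[ 436.5 -312.5]
 [ 442.7 -302.6]
 [ 471.6 -335.4]
 [ 477.5 -326.7]]
yaw -33.9381498387713 -213.92495346501093 -33.900775425904776 len 127.84430411462424 width 80.21196931228594
grip from body [ 458.05648847 -319.29316889] front [ 458.75695756 -319.76454188] handle mean [ 457.07092799 -319.28334536]
grip from body [ 494.56350911 -343.85406094] front [ 706.0090519  -486.10876531] handle mean [ 457.07092799 -319.28334536]
```

Scoop yaw is -33.9° and the handle point is (458,-319). I'll grip 7 mm behind it and a bit lower, so the scoop's weight swings it further down. I'll look at the torque on lifting.

Call:
move_arm(
  motion=[-7, -4, -50, 0.5, -14, -7, -100, 0.5, -14, -7, -150, 0.5, -14, -7, -190, 0.5, -14, -7, -220, 0.5, -14, -7, -240, 0.5, -14, -7, -253, 0.5, -14, -7, -253, 0.5],
)

```text
time_s: 12.22
position: [451.9, -315.6, 67.0]
ee_rot: [-0.0, 0.292, 0.957, 0.0]
force: [0.3, 1.1, 0.2]
finger_gap: 0.587
```

Call:
move_arm(
  motion=[0, 0, 0, 0, 0, 0, 0, 0, 0, 0, 0, 0, 0, 0, 0, 0, 0, 0, 0, 0, 0, 0, 0, 0],
  fingers=3,
  force=120,
)

```text
time_s: 12.98
position: [452.0, -316.1, 68.3]
ee_rot: [0.001, 0.292, 0.956, -0.0]
force: [-0.6, 0.9, 5.7]
finger_gap: 0.148
```

Call:
move_arm(
  motion=[0, 0, 5, 0, 0, 0, 15, 0, 0, 0, 30, 0, 0, 0, 30, 0],
)

```text
time_s: 13.48
position: [452.2, -316.3, 98.8]
ee_rot: [0.001, 0.292, 0.956, -0.001]
force: [-0.1, -0.1, -2.1]
finger_gap: 0.151
```

Run:
```python
from h import *
s=state(); print(s["ft_torque"]); grab("wrist","pics/w7.png",(180,80,460,290),2.5); grab("scene","pics/s7.png",(80,150,400,330),2.4)
```

```text
t 13.47 pos [ 452.2 -316.3   98.8] yaw_y 56.02 F [-0.1 -0.1 -2.1] gap 12.9 q6 -1.71
[0.11098387 0.15486664 0.02094611]
```

View pics/s7.png

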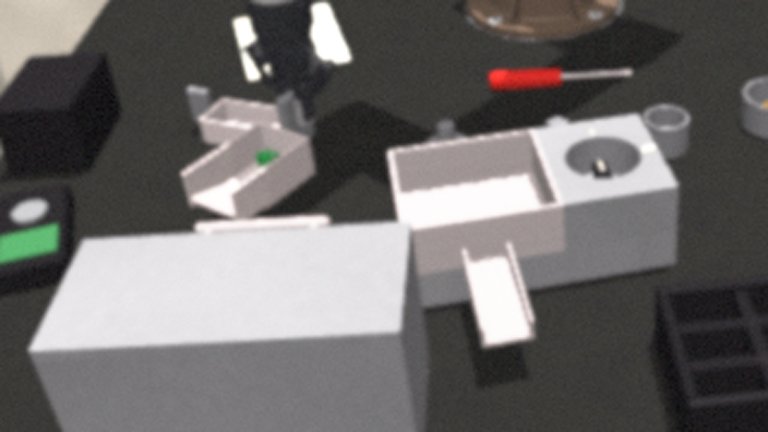

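It's lifted level, at 2.1 N. Carrying it to the hopper at (635,-101), nose to the feeder's -y, with the grip 80 mm behind the centre.

Call:
move_arm(
  motion=[0, 5, 25, -4, 5, 15, 55, -8, 15, 35, 90, -13, 30, 60, 120, -18, 50, 90, 140, -24, 70, 125, 147, -30, 90, 160, 147, -36, 110, 195, 147, -41, 130, 230, 147, -45, 150, 262, 147, -46.6],
)

```text
time_s: 14.82
position: [602.2, -52.5, 243.7]
ee_rot: [-0.0, 0.647, 0.762, -0.0]
force: [0.8, 0.4, -2.2]
finger_gap: 0.148
```

Call:
move_arm(
  motion=[12, 20, 0, 0, 20, 32, 0, 0, 20, 32, 0, 0, 20, 32, 0, 0],
)

```text
time_s: 15.32
position: [621.4, -22.7, 244.2]
ee_rot: [-0.0, 0.647, 0.763, -0.0]
force: [0.3, -0.7, -1.7]
finger_gap: 0.146
```

Run:
```python
from h import *
s=state(); print(s["ft_torque"]); grab("wrist","pics/w8.png")
```

```text
t 15.32 pos [621.4 -22.7 244.2] yaw_y 9.39 F [ 0.3 -0.7 -1.7] gap 12.5 q6 -0.31
[ 0.17669472  0.00971546 -0.03152445]
```

View pics/w8.png

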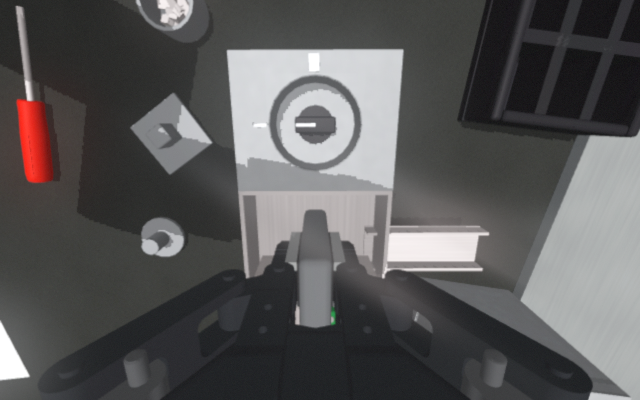

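Aligned over the hopper, with the off pointer still at the off line. Easing the grip to let the nose swing down.

Call:
move_arm(
  motion=[0, 0, 0, 0, 0, 0, 0, 0, 0, 0, 0, 0, 0, 0, 0, 0],
  force=20,
)

```text
time_s: 15.88
position: [621.7, -21.9, 244.3]
ee_rot: [0.0, 0.647, 0.763, 0.0]
force: [0.7, -0.0, -1.3]
finger_gap: 0.148
```

Run:
```python
from h import *
s=state(); print(s["ft_torque"]); grab("scene","pics/s9.png",(180,130,420,280),3.3)
```

```text
t 15.88 pos [621.7 -21.9 244.3] yaw_y 9.42 F [ 0.7 -0.  -1.3] gap 12.6 q6 -0.31
[ 0.17724973  0.08282694 -0.00267115]
```

View pics/s9.png

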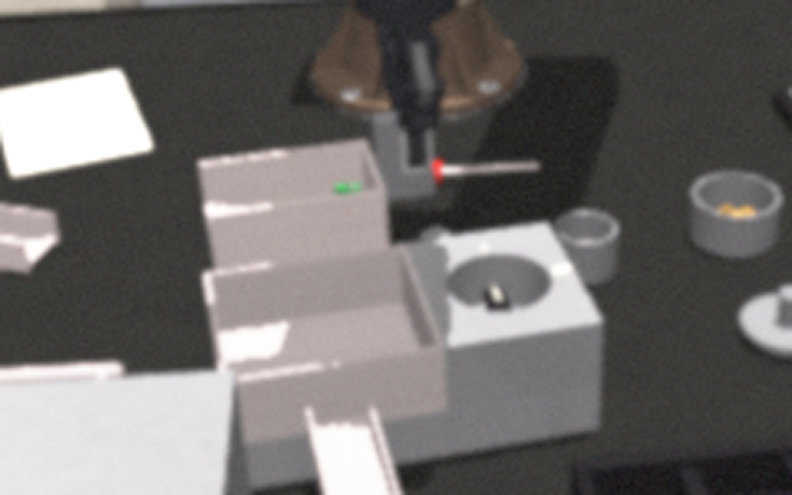

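20 N holds the scoop level, so it needs an obstacle. I'll press the handle's tail on the deck edge for a small pre-tilt. Then I'll push the front corners against the far hopper wall while rising.

Call:
move_arm(
  motion=[0, 0, -30, 0, 0, 0, -60, 0, 0, 0, -80, 0, 0, 0, -88, 0, 0, -1, -91, 0, 0, -1, -91, 0],
)

```text
time_s: 16.68
position: [622.1, -23.0, 154.0]
ee_rot: [0.0, 0.647, 0.763, 0.0]
force: [-0.4, -0.3, -1.2]
finger_gap: 0.149
```

Run:
```python
from h import *
s=state(); print(s["ft_torque"])
```

```text
t 16.68 pos [622.1 -23.  154. ] yaw_y 9.42 F [-0.4 -0.3 -1.2] gap 12.7 q6 -0.31
[ 0.18110739  0.03832824 -0.01432871]
```

Call:
move_arm(
  motion=[0, -1, -2, 0, 1, -3, -4, 0, 1, -5, -6, 0, 1, -5, -6, 0],
)

```text
time_s: 17.18
position: [624.4, -26.3, 152.6]
ee_rot: [0.002, 0.647, 0.763, 0.003]
force: [-7.2, 14.6, 37.5]
finger_gap: 0.148
```

Run:
```python
from h import *
s=state(); print(s["ft_torque"]); grab("scene","pics/s10.png",(180,130,420,280),3.3)
```

```text
t 17.18 pos [624.4 -26.3 152.6] yaw_y 9.41 F [-7.2 14.6 37.5] gap 12.7 q6 -0.32
[ 2.70094293  1.27001484 -0.09649315]
```

View pics/s10.png

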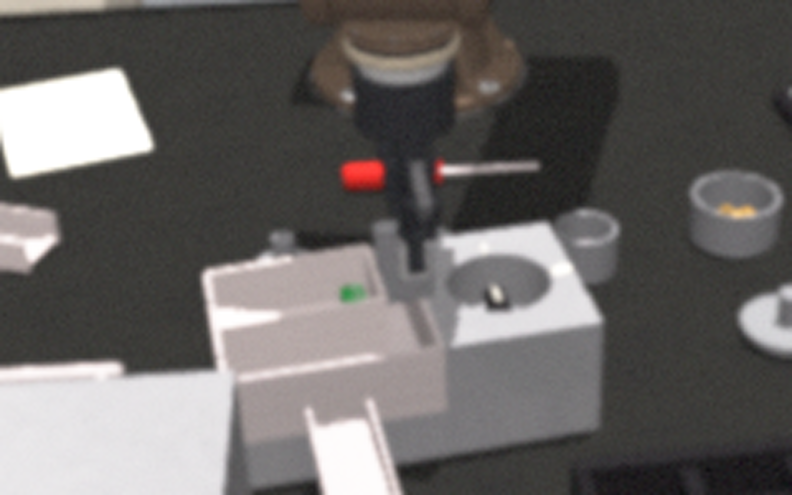

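It takes 37 N and still holds rigidly in the pads. So I'll ratchet it instead: rest the tail on the deck edge and open slightly, so the nose drops to the hopper floor (about 19°). Then I'll regrip.

Call:
move_arm(
  motion=[0, 2, 3, 0, 0, 2, 4, 0, 0, 2, 4, 0],
)

```text
time_s: 17.6
position: [623.7, -25.9, 152.8]
ee_rot: [0.001, 0.647, 0.763, 0.001]
force: [-0.6, 2.2, 9.8]
finger_gap: 0.149
```

Call:
move_arm(
  motion=[0, 0, 0, 0, 0, 0, 0, 0, 0, 0, 0, 0, 0, 0, 0, 0],
  fingers=18,
)

```text
time_s: 18.1
position: [622.7, -26.0, 151.1]
ee_rot: [-0.0, 0.647, 0.763, -0.0]
force: [-0.0, 0.1, -0.2]
finger_gap: 0.208
```

Run:
```python
from h import *
s=state(); print(s["ft_torque"]); grab("scene","pics/s11.png",(180,130,420,280),3.3); grab("wrist","pics/w11.png",(180,150,460,360),2.5)
```

```text
t 18.1 pos [622.7 -26.  151.1] yaw_y 9.42 F [-0.   0.1 -0.2] gap 17.8 q6 -0.31
[ 0.04559656  0.03958086 -0.04320505]
```

View pics/s11.png

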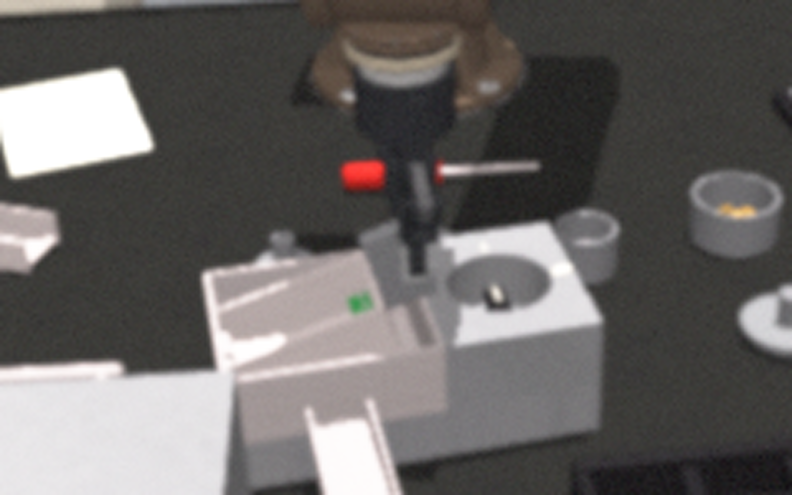

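The nose dropped to about 20° as planned, with the blocks at (360,302) still inside. Shifting forward on the handle, regripping, and lifting a little.

Call:
move_arm(
  motion=[1, -5, 0, 0, 2, -10, 0, 0, 2.5, -15, 0, 0, 2.5, -15, 0, 0],
)

```text
time_s: 18.7
position: [625.3, -41.4, 151.3]
ee_rot: [0.0, 0.647, 0.763, 0.0]
force: [-0.4, -0.9, 0.2]
finger_gap: 0.214
```

Call:
move_arm(
  motion=[0, 0, 0, 0, 0, 0, 0, 0, 0, 0, 0, 0, 0, 0, 0, 0],
  fingers=3,
  force=30,
)

```text
time_s: 19.2
position: [625.3, -41.0, 151.3]
ee_rot: [0.0, 0.647, 0.763, -0.0]
force: [0.8, -2.5, 1.0]
finger_gap: 0.16
```

Call:
move_arm(
  motion=[0, 0, 3, 0, 0, 0, 7, 0, 0, 0, 10, 0, 0, 0, 10, 0],
)

```text
time_s: 19.7
position: [625.3, -40.8, 161.6]
ee_rot: [0.0, 0.647, 0.763, 0.0]
force: [-0.4, -0.2, -1.6]
finger_gap: 0.16
```

Call:
move_arm(
  motion=[0.5, -2, 3, 0, 0.8, -5, 7, 0, 1.5, -9, 13, 0, 2, -14, 20, 0, 2, -14, 20, 0],
  force=20,
)

```text
time_s: 20.32
position: [627.4, -54.3, 182.3]
ee_rot: [-0.0, 0.647, 0.763, 0.001]
force: [-1.6, 8.0, 2.6]
finger_gap: 0.161
```

Run:
```python
from h import *
s=state(); print(s["ft_torque"]); grab("scene","pics/s12.png",(180,130,420,280),3.3)
```

```text
t 20.32 pos [627.4 -54.3 182.3] yaw_y 9.41 F [-1.6  8.   2.6] gap 13.8 q6 -0.36
[1.32376262 0.11764447 0.07198993]
```

View pics/s12.png

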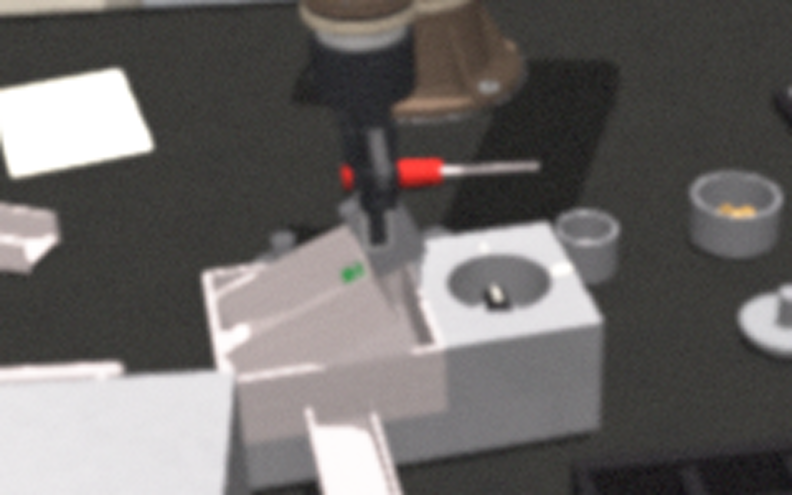

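It's rotating against the far wall at only 8 N, now about 30°. Continuing to about 60–65°.

Call:
move_arm(
  motion=[1, -5, 5, 0, 2, -10, 10, 0, 3, -16, 16, 0, 4, -22, 21, 0, 5, -27, 25, 0, 6, -34, 28, 0, 7, -41, 31, 0, 8, -48, 34, 0, 9.5, -55, 37, 0, 10.5, -62, 39, 0],
)

```text
time_s: 21.62
position: [638.2, -114.9, 223.9]
ee_rot: [0.001, 0.646, 0.763, 0.002]
force: [-5.5, 15.0, 24.4]
finger_gap: 0.16
```

Call:
move_arm(
  motion=[1, -6, 1, 0, 2, -12, 2, 0, 2, -12, 2, 0, 2, -12, 2, 0],
)

```text
time_s: 22.12
position: [640.6, -127.6, 226.8]
ee_rot: [0.002, 0.647, 0.763, 0.002]
force: [-5.3, 13.4, 27.7]
finger_gap: 0.162
```

```bash
cat >> h.py <<'E'
def greens(n,f):
    c=vision.calibration(n); g=f.astype(int); m=((g[...,1]>g[...,0]+35)&(g[...,1]>g[...,2]+20)).astype(np.uint8)
    k,l,st,ce=cv2.connectedComponentsWithStats(m)
    for i in range(1,k):
        if st[i,4]>3: print(n,"green",np.round(ce[i],1),st[i,4],"z58->",np.round(world(c,[ce[i]],58)[0][:2]))
E
python3 - <<'E'
from h import *
s=state(); print(s["ft_torque"])
for n in("top","scene"): f,c=grab(n,f"pics/{n}13.png"); greens(n,f)
E
```

```text
t 22.12 pos [ 640.6 -127.6  226.8] yaw_y 9.44 F [-5.3 13.4 27.7] gap 13.8 q6 -0.46
[ 2.06619043  1.13301058 -0.00955039]
top green [523.4 173.3] 384 z58-> [ 616. -596.]
scene green [251.2 241.3] 15 z58-> [ 641. -171.]
scene green [ 91. 251.] 316 z58-> [ 646. -593.]
```

There's an upward force of 27 N: the lip is touching the floor or blocks. Backing off up and rearward, then looking.

Call:
move_arm(
  motion=[0, 0, 6, 0, -1, 5, 14, 0, -2, 15, 22, 0, -4, 25, 28, 0, -5, 32, 30, 0, -5, 32, 30, 0],
)

```text
time_s: 22.98
position: [634.7, -96.2, 252.4]
ee_rot: [0.0, 0.646, 0.763, 0.0]
force: [0.3, 0.4, -0.9]
finger_gap: 0.164
```

Run:
```python
from h import *
s=state(); print(s["ft_torque"])
f,c=grab("scene"); greens("scene",f); a=f[120:290,180:420,::-1]
f,c=grab("wrist"); greens("wrist",f); b=f[150:400,160:480,::-1]
f,c=grab("top"); greens("top",f); d=f[120:220,260:420,::-1]
R=lambda x:cv2.resize(x,(400,300),interpolation=cv2.INTER_CUBIC)
cv2.imwrite("pics/m14.png",np.vstack([np.hstack([R(a),R(b)]),np.hstack([R(d),R(d)*0])]))
```

```text
t 22.98 pos [634.7 -96.2 252.4] yaw_y 9.47 F [ 0.3  0.4 -0.9] gap 14.0 q6 -0.42
[-0.00425111 -0.02169709  0.02506564]
scene green [251.6 236.1] 92 z58-> [ 618. -171.]
scene green [ 91.  251.1] 321 z58-> [ 647. -593.]
wrist green [286.8 235.8] 17 z58-> [ 611. -168.]
top green [523.2 173.4] 386 z58-> [ 616. -595.]
```

View pics/m14.png

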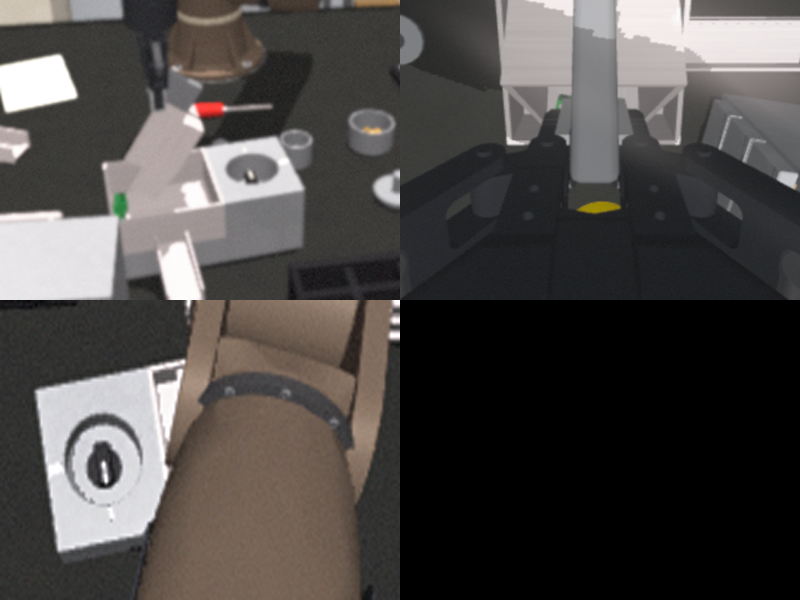

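The scoop hangs at about 60° over the hopper, with green at the far wall. Shaking to free any stragglers, then raising it for a clear view into the hopper.

Call:
move_arm(
  motion=[0, 6, 10, 0, 0, -6, 0, 0, 0, 6, 10, 0, 0, -6, 0, 0, 0, 6, 10, 0, 0, -6, 0, 0, 0, 6, 10, 0, 0, 0, 0, 0],
)

```text
time_s: 24.12
position: [635.3, -96.3, 253.5]
ee_rot: [0.001, 0.646, 0.763, 0.001]
force: [-0.5, 0.3, -1.1]
finger_gap: 0.152
```

Call:
move_arm(
  motion=[0, 10, 50, 0, 0, 20, 100, 0, 0, 30, 150, 0, 0, 30, 190, 0, 0, 30, 190, 0],
)

```text
time_s: 24.75
position: [635.1, -67.0, 445.0]
ee_rot: [0.002, 0.647, 0.763, 0.001]
force: [0.3, 0.6, -2.6]
finger_gap: 0.158
```

Run:
```python
from h import *
s=state(); F=[]
for n in("scene","wrist","top"):
    f,c=grab(n,f"pics/{n}15.png"); greens(n,f); F.append(bot.observe()["force"])
for i in range(9): grab("top"); F.append(bot.observe()["force"])
print(np.mean(F,0),np.std(F,0))
```

```text
t 24.75 pos [635.1 -67.  445. ] yaw_y 9.44 F [ 0.3  0.6 -2.6] gap 13.5 q6 -0.37
scene green [251.6 236. ] 92 z58-> [ 618. -171.]
scene green [ 91.1 251. ] 319 z58-> [ 647. -593.]
top green [523.3 173.3] 385 z58-> [ 616. -595.]
[-0.16648094  0.19478782 -1.77177837] [0.42474657 0.4276933  0.45690021]
```

Nothing green is seen outside the hopper (the green at the far right is the instrument's screen). Carrying the scoop towards its old place, which also uncovers the hopper.

Call:
move_arm(
  motion=[-3, -15, 0, 4, -10, -45, 0, 9, -18, -80, 0, 14, -28, -120, 0, 19, -38, -160, 0, 24, -48, -200, 0, 29, -58, -240, 0, 34, -68, -275, 0, 39, -76, -300, 0, 44, -82, -316, 0, 46.6],
)

```text
time_s: 26.6
position: [552.3, -384.2, 442.0]
ee_rot: [-0.0, 0.292, 0.957, 0.0]
force: [0.6, 0.0, -1.1]
finger_gap: 0.161
```

Run:
```python
from h import *
s=state()
f1,c=grab("top"); greens("top",f1); 
a=f1[125:215,270:400,::-1]
f,c=grab("wrist"); greens("wrist",f); b=f[0:400,:,::-1]
f,c=grab("scene"); greens("scene",f); d=f[130:300,80:420,::-1]
R=lambda x,w,h:cv2.resize(x,(w,h),interpolation=cv2.INTER_CUBIC)
cv2.imwrite("pics/m16.png",np.vstack([R(a,390,270),R(d,390,195)]) )
cv2.imwrite("pics/m16.png",np.hstack([np.vstack([R(a,400,280),R(d,400,200)]),R(f1[120:330,380:560,::-1],400,480)]))
tips("top","scoop","tape","lid_small","lid_square","lid_big")
```

```text
t 26.6 pos [ 552.3 -384.2  442. ] yaw_y 56.08 F [ 0.6  0.  -1.1] gap 13.7 q6 -1.68
top green [375.3 154.8] 82 z58-> [ 671. -169.]
top green [376.6 171.1] 48 z58-> [ 624. -172.]
top green [513.2 172.4] 13 z58-> [ 618. -566.]
wrist green [441.2 123. ] 54 z58-> [ 622. -162.]
wrist green [463.3 143.7] 184 z58-> [ 676. -145.]
wrist green [243.7 245. ] 702 z58-> [ 612. -596.]
scene green [251.5 235.3] 97 z58-> [ 615. -171.]
scene green [ 91.  251.1] 318 z58-> [ 647. -593.]
scoop [([528, -368, 354], 0.83), ([623, -39, -4], 0.55), ([352, -427, -6], 0.5)]
tape [([688, -369, 0], 0.62)]
lid_small [([420, -143, 5], 0.58)]
lid_square [([436, 3, 0], 0.96)]
lid_big [([563, 301, -3], 0.81)]
```

View pics/m16.png

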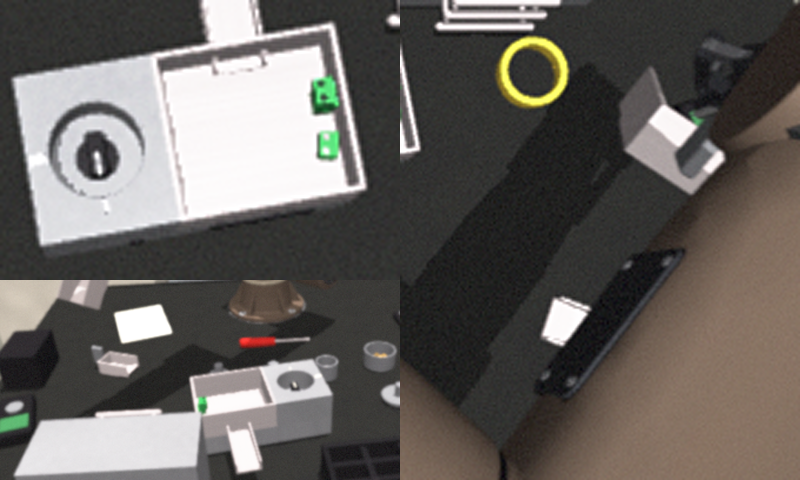

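The hopper holds a double green clump at (325,95) and a single one at (327,145) in the crop. I saw four blocks at the start, so I'll check the count from near later. Now I'll set the scoop down lip first and roll it back flat.

Call:
move_arm(
  motion=[0, 0, -55, 0, 0, 0, -110, 0, 0, 0, -165, 0, 0, 0, -210, 0, 0, 0, -240, 0, 0, 0, -255, 0, 0, 0, -265, 0, 0, 0, -272, 0, 0, 0, -272, 0],
)

```text
time_s: 28.12
position: [552.9, -382.9, 170.6]
ee_rot: [0.0, 0.292, 0.956, -0.0]
force: [0.9, -0.7, -2.2]
finger_gap: 0.163
```

Call:
move_arm(
  motion=[-2, 1, -3, 0, -4, 3, -6, 0, -7, 5, -8, 0, -7, 5, -8, 0],
)

```text
time_s: 28.62
position: [545.5, -377.7, 162.2]
ee_rot: [-0.0, 0.292, 0.956, 0.0]
force: [-0.2, 0.2, -1.3]
finger_gap: 0.16
```

Run:
```python
from h import *
s=state(); print(s["ft_torque"])
```

```text
t 28.62 pos [ 545.5 -377.7  162.2] yaw_y 56.02 F [-0.2  0.2 -1.3] gap 13.7 q6 -1.68
[ 0.01378257 -0.00673646  0.02485933]
```

Call:
move_arm(
  motion=[-1, 1, -3, 0, -3, 2, -6, 0, -6, 4, -9, 0, -9, 6, -12, 0, -9, 6, -12, 0],
)

```text
time_s: 29.25
position: [536.5, -371.7, 150.0]
ee_rot: [-0.0, 0.292, 0.956, 0.0]
force: [0.1, -0.1, -1.6]
finger_gap: 0.162
```

Run:
```python
from h import *
s=state(); print(s["ft_torque"])
```

```text
t 29.25 pos [ 536.5 -371.7  150. ] yaw_y 56.02 F [ 0.1 -0.1 -1.6] gap 13.8 q6 -1.68
[0.01725632 0.02934897 0.04241089]
```

Call:
move_arm(
  motion=[0, 0, -4, 0, 0, 0, -8, 0, 0, 0, -12, 0, 0, 0, -16, 0, 0, 0, -16, 0],
)

```text
time_s: 29.88
position: [539.6, -374.6, 141.8]
ee_rot: [0.007, 0.292, 0.956, -0.003]
force: [-4.4, 2.1, 50.6]
finger_gap: 0.158
```

Run:
```python
from h import *
s=state(); print(s["ft_torque"])
f,c=grab("scene","pics/s17.png",(100,120,330,270),3.4); nets_=nets.tip_of("scene","scoop"); print([(np.round(d["position"]),d["confidence"]) for d in nets_][:4])
grab("wrist"); tips("wrist","scoop","scoop_handle")
```

```text
t 29.88 pos [ 539.6 -374.6  141.8] yaw_y 56.02 F [-4.4  2.1 50.6] gap 13.5 q6 -1.68
[ 0.25167888  0.57352865 -0.03953813]
[(array([ 507., -359.,   61.]), 0.95), (array([ 346., -428.,    2.]), 0.53)]
scoop [([513, -360, 61], 0.97), ([352, -427, 3], 0.95)]
scoop_handle [([337, -472, 52], 0.88), ([529, -366, 162], 0.56)]
```

The tilt is about 70°, and the grip has slid to the top front of the handle, so the lip is just under the jaws. Dragging backward with light pressure lets bench friction roll it back.

Call:
move_arm(
  motion=[0, 0, 3, 0, -8, 6, 3, 0, -17, 11, 3, 0, -25, 17, 2, 0, -35, 23, 0, 0, -46, 31, -2, 0, -56, 37, -5, 0, -56, 37, -5, 0],
)

```text
time_s: 31.12
position: [479.8, -334.3, 129.5]
ee_rot: [-0.0, 0.292, 0.956, 0.0]
force: [-2.2, 1.7, 7.6]
finger_gap: 0.159
```

```bash
cat >> h.py <<'E'
def scoopth():
    s=state(); print(np.round(s["ft_torque"],2))
    for n in("wrist","scene"):
        grab(n)
        for q in("scoop","scoop_handle"):
            for d in nets.tip_of(n,q)[:3]:
                p=np.array(d["position"])-s["position"]+[0,0,3]
                print(n,q,round(d["confidence"],2),"along",round(p[0]*.83-p[1]*.558),"across",round(p[0]*.558+p[1]*.83),"z",round(p[2]))
E
python3 - <<'E'
from h import *
scoopth()
E
```

```text
t 31.12 pos [ 479.8 -334.3  129.5] yaw_y 56.02 F [-2.2  1.7  7.6] gap 13.6 q6 -1.7
[ 0.09  0.18 -0.01]
wrist scoop 0.94 along -55 across -147 z -123
wrist scoop 0.8 along -1 across 1 z -83
wrist scoop_handle 0.92 along -17 across 0 z 17
wrist scoop_handle 0.85 along -43 across -195 z -79
scene scoop 0.81 along -59 across -151 z -127
scene scoop 0.79 along -7 across -1 z -82
scene scoop 0.75 along -153 across 131 z -125
scene scoop_handle 0.73 along -17 across -3 z 15
scene scoop_handle 0.71 along -42 across -199 z -78
scene scoop_handle 0.55 along 55 across 242 z -42
```

Tilt is down to about 37°. Continuing the arc towards flat.

Call:
move_arm(
  motion=[-4, 3, -3, 0, -8, 6, -7, 0, -13, 9, -12, 0, -17, 11, -16, 0, -22, 14, -22, 0, -26, 17, -28, 0, -29, 19, -32, 0, -29, 19, -32, 0],
)

```text
time_s: 32.42
position: [450.5, -314.9, 97.1]
ee_rot: [-0.001, 0.292, 0.956, 0.001]
force: [-4.0, 3.2, 9.3]
finger_gap: 0.162
```

Run:
```python
from h import *
scoopth()
```

```text
t 32.42 pos [ 450.5 -314.9   97.1] yaw_y 56.03 F [-4.   3.2  9.3] gap 13.8 q6 -1.71
[0.3  0.33 0.01]
wrist scoop 0.94 along -19 across -145 z -93
wrist scoop 0.92 along 19 across -4 z -74
wrist scoop_handle 0.6 along -3 across -193 z -43
wrist scoop_handle 0.55 along -30 across 0 z 12
scene scoop 0.96 along 18 across -2 z -73
scene scoop 0.57 along -24 across -153 z -93
scene scoop_handle 0.75 along -28 across -4 z 10
scene scoop_handle 0.68 along 89 across 241 z -5
```

Tilt is about 15°. Finishing the arc, then releasing.

Call:
move_arm(
  motion=[-4, 3, -5, 0, -8, 5, -10, 0, -11, 7, -15, 0, -13, 9, -19, 0, -13, 9, -19, 0],
)

```text
time_s: 33.35
position: [438.7, -306.9, 78.1]
ee_rot: [-0.0, 0.292, 0.956, 0.0]
force: [1.2, 0.5, 4.3]
finger_gap: 0.142
```

Run:
```python
from h import *
scoopth()
```

```text
t 33.35 pos [ 438.7 -306.9   78.1] yaw_y 56.02 F [1.2 0.5 4.3] gap 12.1 q6 -1.71
[-0.47 -0.6   0.01]
wrist scoop 0.72 along -6 across -149 z -72
wrist scoop 0.58 along 30 across 0 z -73
wrist scoop_handle 0.8 along -34 across 3 z 9
wrist scoop_handle 0.25 along 34 across 0 z -72
scene scoop 0.7 along -53 across 389 z 29
scene scoop 0.69 along -7 across -154 z -77
scene scoop 0.65 along -102 across 134 z -75
scene scoop_handle 0.84 along 7 across -201 z -22
scene scoop_handle 0.7 along -30 across -5 z 8
```

Call:
move_arm(
  motion=[0, 0, 0, 0, 0, 0, 0, 0, 0, 0, 0, 0],
  fingers=30,
)

```text
time_s: 34.02
position: [438.6, -306.7, 78.1]
ee_rot: [-0.0, 0.292, 0.956, 0.0]
force: [-0.0, 0.3, -0.1]
finger_gap: 0.347
```

Call:
move_arm(
  motion=[0, 0, 20, 0, 0, 0, 60, 0, 0, 0, 110, 0, 5, 20, 160, 0, 10, 40, 200, 0, 10, 40, 200, 0],
)

```text
time_s: 34.78
position: [449.5, -266.3, 281.0]
ee_rot: [0.002, 0.292, 0.957, -0.001]
force: [0.1, -0.2, -0.4]
finger_gap: 0.352
```

Run:
```python
from h import *
scoopth()
f,c=grab("wrist","pics/w18.png"); greens("wrist",f)
f,c=grab("top","pics/t18.png"); greens("top",f); tips("top","lid_small","lid_square","lid_big","tub_small","tub_square","tub_big","scoop")
```

```text
t 34.77 pos [ 449.5 -266.3  281. ] yaw_y 56.1 F [ 0.1 -0.2 -0.4] gap 30.1 q6 -1.64
[ 0.05  0.   -0.02]
wrist scoop 0.98 along 10 across -189 z -275
wrist scoop 0.33 along -95 across 90 z -277
wrist scoop_handle 0.89 along 23 across -234 z -225
wrist scoop_handle 0.61 along -30 across -41 z -206
scene scoop 0.92 along 7 across -191 z -278
scene scoop 0.64 along 43 across -40 z -278
scene scoop_handle 0.94 along 21 across -241 z -227
scene scoop_handle 0.58 along -24 across -42 z -206
scene scoop_handle 0.19 along 41 across -41 z -279
wrist green [448.1 246.5] 206 z58-> [ 626. -170.]
wrist green [474.5 275. ] 584 z58-> [ 685. -159.]
wrist green [196.7 367.3] 201 z58-> [ 592. -584.]
top green [375.3 154.9] 81 z58-> [ 671. -169.]
top green [523.3 173.3] 386 z58-> [ 616. -595.]
top green [376.6 171.1] 49 z58-> [ 624. -172.]
lid_small [([422, -142, 7], 0.74)]
lid_square [([434, 1, 0], 0.87)]
lid_big [([561, 302, -3], 0.93), ([635, -103, 49], 0.5)]
tub_small [([437, 139, -1], 0.67)]
tub_square [([518, 454, 5], 0.8), ([464, -323, 1], 0.34), ([661, -153, 93], 0.33)]
tub_big [([392, 288, -4], 0.61)]
scoop [([462, -324, 4], 0.7), ([521, 455, 1], 0.38)]
```

The scoop stands flat, with its origin at z≈0 and no green in it. Going back over the dial, where I'll also see into the hopper.

Call:
move_arm(
  motion=[10, 20, 20, 4, 25, 50, 40, 9, 45, 90, 50, 14, 65, 135, 55, 19, 85, 180, 55, 24, 105, 215, 50, 29, 125, 250, 40, 34, 140, 275, 30, 38, 152, 295, 20, 41, 162, 308, 20, 43.4],
)

```text
time_s: 36.78
position: [611.1, 41.9, 297.5]
ee_rot: [-0.001, -0.083, 0.997, 0.0]
force: [-0.3, -0.2, 0.0]
finger_gap: 0.352
```

Run:
```python
from h import *
state(); f,c=grab("wrist"); greens("wrist",f); tips("wrist","well","dial_grip")
w=pix(c,[[634,-100,80],[611,42,105]]); print(w)
u,v=w[0]; x0=int(max(0,u-130)); y0=int(max(0,v-80)); a=f[y0:y0+160,x0:x0+260,::-1]
g,_=grab("top"); b=g[180:280,380:510,::-1]
cv2.imwrite("pics/m19.png",np.hstack([cv2.resize(a,(500,308),interpolation=cv2.INTER_CUBIC),cv2.resize(b,(300,308),interpolation=cv2.INTER_CUBIC)]))
```

```text
t 36.77 pos [611.1  41.9 297.5] yaw_y 99.55 F [-0.3 -0.2  0. ] gap 30.0 q6 -1.78
wrist green [149.4 157.8] 253 z58-> [ 625. -173.]
wrist green [142.5 194.3] 446 z58-> [ 677. -182.]
well [([613, 37, 105], 0.82)]
dial_grip [([612, 43, 86], 0.85), ([465, -325, 0], 0.44), ([694, -370, 1], 0.25)]
[[198.54655378 176.77537988]
 [313.79669039 181.94928982]]
```

View pics/m19.png

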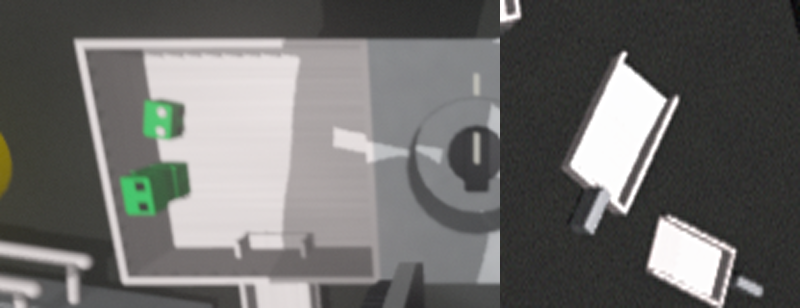

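The hopper holds one block at (163,118) and a stacked clump at (150,190). None are in the scoop or on the bench, which fits the four blocks. Scoop flat and empty. Now I'll set the dial: pinch and turn about -90°.

Call:
move_arm(
  motion=[0, 0, -55, 0, 0, 0, -105, 0, 0, 0, -150, 0, 0, 0, -180, 0, 0, 0, -195, 0, 0, 0, -203, 0, 0, 0, -206, 0, 0, 0, -206, 0],
)

```text
time_s: 37.98
position: [611.0, 41.1, 93.0]
ee_rot: [0.001, -0.082, 0.997, -0.0]
force: [-0.1, -0.9, 0.9]
finger_gap: 0.351
```

Call:
move_arm(
  motion=[0, 0, 0, 0, 0, 0, 0, 0, 0, 0, 0, 0, 0, 0, 0, 0],
  fingers=5,
  force=30,
)

```text
time_s: 38.48
position: [611.0, 41.8, 93.3]
ee_rot: [0.001, -0.082, 0.997, 0.0]
force: [-1.2, 5.0, 5.2]
finger_gap: 0.176
```

Run:
```python
from h import *
s=state(); print(s["ft_torque"])
```

```text
t 38.48 pos [611.   41.8  93.3] yaw_y 99.43 F [-1.2  5.   5.2] gap 15.1 q6 -1.78
[ 0.8042669   0.24699882 -0.0118773 ]
```

Call:
move_arm(
  motion=[0, 0, 0, -10, 0, 0, 0, -20, 0, 0, 0, -30, 0, 0, 0, -40, 0, 0, 0, -50, 0, 0, 0, -60, 0, 0, 0, -70, 0, 0, 0, -80, 0, 0, 0, -88, 0, 0, 0, -90],
)

```text
time_s: 39.72
position: [610.7, 41.7, 93.4]
ee_rot: [0.0, 0.648, 0.762, 0.0]
force: [-2.8, 4.4, 5.5]
finger_gap: 0.178
```

Run:
```python
from h import *
s=state(); print(s["ft_torque"])
```

```text
t 39.73 pos [610.7  41.7  93.4] yaw_y 9.28 F [-2.8  4.4  5.5] gap 15.2 q6 -0.2
[0.71281191 0.58602887 0.08958172]
```

Call:
move_arm(
  motion=[0, 0, 0, 0, 0, 0, 0, 0, 0, 0, 30, 0, 0, 0, 70, 0, 0, 0, 110, 0, 0, 0, 150, 0, 0, 0, 150, 0],
  fingers=32,
)

```text
time_s: 40.6
position: [611.7, 41.0, 245.4]
ee_rot: [0.002, 0.646, 0.763, 0.002]
force: [-0.5, 0.3, -1.6]
finger_gap: 0.376
```

Run:
```python
from h import *
s=state(); f,c=grab("wrist","pics/w20.png")
A=lambda d:np.degrees(np.arctan2(d[1],d[0]))
g=f.min(2).astype(np.uint8)
ax=np.array([611,42])
# rectify deck (z=105) and bar top (z=87) into mm maps, 5 px/mm... centred on axis
def rect(z,r=75,k=4):
    v=np.arange(-r,r,1/k); X,Y=np.meshgrid(v+ax[0],v+ax[1]); p=pix(c,np.c_[X.ravel(),Y.ravel(),np.full(X.size,z)]).astype(np.float32).reshape(X.shape+(2,)); return cv2.remap(g,p[...,0],p[...,1],cv2.INTER_LINEAR),v
for nm,z,th,a0,a1 in(("mark",105,225,80,800),("ptr",87,105,15,120)):
    m,v=rect(z); Y,X=np.mgrid[0:len(v),0:len(v)]; r=np.hypot(v[X],v[Y]); b=(m>th)&((r<24) if nm=="ptr" else ((r>42)&(r<64)))
    k,l,st,ce=cv2.connectedComponentsWithStats(b.astype(np.uint8))
    for i in range(1,k):
        a=st[i,4]/16
        if a0*.3<a<a1:
            q=np.argwhere(l==i); W=np.c_[v[q[:,1]],v[q[:,0]]]; mu=W.mean(0); u=np.linalg.svd(W-mu,full_matrices=False)[2][0]
            print(nm,"area",round(a),"centre",np.round(mu+ax,1),"dir from axis",round(A(mu),1),"r",round(np.hypot(*mu),1),"long dir",round(A(u)%180,1),"len",np.round(np.ptp((W-mu)@u),1))
```

```text
t 40.6 pos [611.7  41.  245.4] yaw_y 9.45 F [-0.5  0.3 -1.6] gap 32.1 q6 -0.21
mark area 152 centre [599.5  93.8] dir from axis 102.6 r 53.0 long dir 98.0 len 15.7
ptr area 111 centre [607.3  53. ] dir from axis 108.5 r 11.6 long dir 99.4 len 21.1
```

Pointer and mark agree within about 1° (pointer about 99.4°, mark about 100.5°). Next the lids: small first.

Call:
move_arm(
  motion=[-20, -15, 0, 0, -55, -50, 0, 0, -95, -90, 0, 0, -135, -130, -10, 0, -165, -160, -30, 0, -182, -177, -40, 0, -189, -183, -45, 0, -189, -183, -45, 0, -189, -183, -45, 0],
  fingers=45,
)

```text
time_s: 41.78
position: [422.4, -141.5, 197.4]
ee_rot: [0.0, 0.646, 0.763, 0.0]
force: [0.6, -0.1, -0.1]
finger_gap: 0.529
```

```bash
cat >> h.py <<'E'
from scipy.optimize import minimize
def model(kind,x,y,yaw):
    t,s=kind.split("_"); n={"big":84,"small":58,"square":72}[s]; a=np.linspace(0,2*np.pi,48,endpoint=False)
    def ring(w):
        if s=="square": p=np.array([[-1,-1],[1,-1],[1,1],[-1,1]])*w/2
        else: p=np.c_[np.cos(a),np.sin(a)]*w/2
        R=np.array([[np.cos(yaw),-np.sin(yaw)],[np.sin(yaw),np.cos(yaw)]]); return p@R.T+[x,y]
    L=lambda r,z:np.c_[r,np.full(len(r),z)]
    if t=="tub": return [np.r_[L(ring(n),0),L(ring(n),45)]]
    if t=="seated": return [np.r_[L(ring(n),0),L(ring(n),51)],np.r_[L(ring(22),51),L(ring(22),81)]]
    return [np.r_[L(ring(n),8),L(ring(n),14)],np.r_[L(ring(22),14),L(ring(22),44)]]
def fit(cam,kind,near=None,dz=0):
    """fit of outline to the traced mask; prints x,y,yaw(deg),IoU"""
    c=vision.calibration(cam); best=None
    for d in nets.trace(cam,kind)[:4]:
        m=d["mask"]; vs,us=np.nonzero(m); w0=world(c,[(us.mean(),vs.mean())],15)[0][:2]
        if near is not None and np.hypot(*(w0-near))>60: continue
        k=4; x0,y0=us.min()-15,vs.min()-15; x1,y1=us.max()+15,vs.max()+15
        M=cv2.resize(m[max(y0,0):y1,max(x0,0):x1].astype(np.float32),None,fx=k,fy=k)>.5; o=np.array([max(x0,0),max(y0,0)])
        def cost(p):
            I=np.zeros(M.shape,np.uint8)
            for P in model(kind,p[0],p[1],p[2]):
                q=(pix(c,P)-o+.5)*k-.5; cv2.fillConvexPoly(I,cv2.convexHull(np.round(q*16).astype(np.int32)),1,shift=4)
            I=I>0; return 1-(I&M).sum()/max((I|M).sum(),1)
        for y in([0] if "square" not in kind else np.radians([0,30,60])):
            r=minimize(cost,[w0[0],w0[1],y],method="Nelder-Mead",options=dict(initial_simplex=[[w0[0],w0[1],y],[w0[0]+8,w0[1],y],[w0[0],w0[1]+8,y],[w0[0]+4,w0[1]+4,y+.3]],xatol=.05,fatol=1e-4))
            if best is None or r.fun<best[0]: best=(r.fun,r.x,d["confidence"])
    if best is None: print(cam,kind,"none"); return None
    print(cam,kind,"xy",np.round(best[1][:2],1),"yaw",round(np.degrees(best[1][2])%90,1),"iou",round(1-best[0],3),"conf",round(best[2],2)); return best[1]
E
python3 - <<'E'
from h import *
state(); grab("wrist","pics/w21.png"); fit("wrist","lid_small",[422,-142]); tips("wrist","lid_small"); fit("wrist","lid_square",[435,2])
grab("top"); 
for q in("lid_small","lid_square","lid_big","tub_small","tub_square","tub_big"): fit("top",q)
E
```

```text
t 41.77 pos [ 422.4 -141.5  197.4] yaw_y 9.46 F [ 0.6 -0.1 -0.1] gap 45.2 q6 -0.64
wrist lid_small xy [ 426.4 -140.6] yaw 3.4 iou 0.969 conf 0.73
lid_small [([423, -138, -1], 0.95)]
wrist lid_square xy [434.9  -0. ] yaw 43.7 iou 0.978 conf 0.9
top lid_small xy [ 709.9 -391.3] yaw 68.5 iou 0.217 conf 0.75
top lid_square xy [ 4.364e+02 -2.000e-01] yaw 41.0 iou 0.905 conf 0.75
top lid_big xy [564.3 300.5] yaw 86.2 iou 0.972 conf 0.71
top tub_small xy [440.7 136.9] yaw 79.1 iou 0.882 conf 0.59
top tub_square xy [518.1 456.5] yaw 54.5 iou 0.951 conf 0.89
top tub_big xy [398.6 288.7] yaw 16.2 iou 0.954 conf 0.82
```

Call:
move_arm(
  motion=[2, 0, -45, 0, 4, 1, -90, 0, 4, 1, -125, 0, 4, 1, -145, 0, 4, 1, -155, 0, 4, 1, -159, 0, 4, 1, -159, 0],
)

```text
time_s: 43.2
position: [425.9, -141.0, 38.7]
ee_rot: [0.0, 0.647, 0.763, 0.0]
force: [-0.1, 0.1, -0.3]
finger_gap: 0.529
```

Call:
move_arm(
  motion=[0, 0, 0, 0, 0, 0, 0, 0, 0, 0, 0, 0, 0, 0, 0, 0],
  fingers=10,
  force=40,
)

```text
time_s: 43.7
position: [426.0, -141.0, 39.0]
ee_rot: [0.001, 0.647, 0.763, 0.0]
force: [0.3, 0.2, 5.4]
finger_gap: 0.242
```

Call:
move_arm(
  motion=[0, 0, 20, 0, 0, 0, 60, 0, 0, 10, 110, 0, 0, 40, 150, 0, 2, 80, 160, 0, 4, 120, 160, 0, 6, 160, 160, 0, 8, 190, 160, 0, 10, 210, 160, 0, 10, 220, 160, 0],
)

```text
time_s: 44.95
position: [435.6, 79.9, 198.6]
ee_rot: [0.0, 0.646, 0.763, 0.0]
force: [0.0, -0.3, -1.1]
finger_gap: 0.244
```

Run:
```python
from h import *
state(); grab("wrist","pics/w22.png"); fit("wrist","tub_small",[438,138]); tips("wrist","tub_small","lid_small")
```

```text
t 44.95 pos [435.6  79.9 198.6] yaw_y 9.49 F [ 0.  -0.3 -1.1] gap 20.9 q6 -0.13
wrist tub_small xy [440.3 138.3] yaw 89.2 iou 0.949 conf 0.73
tub_small [([441, 138, 4], 0.68)]
lid_small [([432, 83, 161], 0.7)]
```

The small lid is held. The small tub is at (440.3,138.3). Moving above it and lowering.

Call:
move_arm(
  motion=[2, 25, 0, 0, 4, 45, -20, 0, 5, 55, -50, 0, 5, 58, -80, 0, 5, 58, -100, 0, 5, 58, -108, 0, 5, 58, -114, 0, 5, 58, -118, 0, 5, 58, -121, 0, 5, 58, -121, 0],
)

```text
time_s: 46.4
position: [440.8, 137.1, 77.4]
ee_rot: [0.0, 0.647, 0.763, 0.0]
force: [-0.2, 0.7, 0.7]
finger_gap: 0.244
```

Run:
```python
from h import *
s=state(); print(s["ft_torque"])
```

```text
t 46.4 pos [440.8 137.1  77.4] yaw_y 9.42 F [-0.2  0.7  0.7] gap 20.8 q6 -0.01
[-0.0280425   0.02087149  0.0440491 ]
```

No force at 77.4 mm, so the plug is inside. Setting it down, releasing, and moving to the square lid.

Call:
move_arm(
  motion=[0, 0, -1, 0, 0, 0, -2, 0, 0, 0, -2, 0],
)

```text
time_s: 46.78
position: [440.9, 137.2, 76.0]
ee_rot: [0.0, 0.647, 0.763, 0.0]
force: [-1.9, -0.8, 12.1]
finger_gap: 0.245
```

Call:
move_arm(
  motion=[0, 0, 0, 0, 0, 0, 0, 0, 0, 0, 0, 0, 0, 0, 20, 0, 0, 0, 60, 0, 0, -20, 110, 9, -2, -60, 122, 18, -4, -100, 122, 27, -5, -130, 122, 34, -5, -137, 122, 34],
  fingers=45,
)

```text
time_s: 48.02
position: [435.7, -1.1, 197.3]
ee_rot: [0.0, 0.396, 0.918, 0.0]
force: [-0.2, 0.3, -0.9]
finger_gap: 0.529
```

Run:
```python
from h import *
state(); grab("wrist","pics/w23.png"); fit("wrist","lid_square",[435,2]); tips("wrist","lid_square","lid_small")
grab("top","pics/t23.png"); fit("top","tub_square",[518,455])
```

```text
t 48.02 pos [435.7  -1.1 197.3] yaw_y 43.29 F [-0.2  0.3 -0.9] gap 45.2 q6 -0.91
wrist lid_square xy [434.7   1. ] yaw 43.2 iou 0.974 conf 0.84
lid_square [([437, 2, 2], 0.86), ([612, 40, 84], 0.38)]
lid_small [([438, 142, 40], 0.59)]
top tub_square xy [518.4 455.6] yaw 53.2 iou 0.945 conf 0.64
```

The small lid went home (contact at 76.0 mm, as expected). Picking the square lid at (434.7,1.0), yaw 43.2°.

Call:
move_arm(
  motion=[-1, 1, -45, 0, -1, 2, -90, 0, -1, 2, -125, 0, -1, 2, -145, 0, -1, 2, -155, 0, -1, 2, -158.5, 0, -1, 2, -158.5, 0],
)

```text
time_s: 49.2
position: [435.0, 2.2, 39.2]
ee_rot: [0.0, 0.395, 0.919, 0.0]
force: [-0.1, -0.2, 0.3]
finger_gap: 0.528
```

Call:
move_arm(
  motion=[0, 0, 0, 0, 0, 0, 0, 0, 0, 0, 0, 0, 0, 0, 0, 0, 0, 0, 20, 0, 0, 0, 60, 0, 0, 0, 110, 0, 0, 0, 160, 0, 0, 0, 162, 0],
  fingers=10,
  force=40,
)

```text
time_s: 50.32
position: [435.7, 2.0, 204.0]
ee_rot: [0.003, 0.395, 0.919, 0.001]
force: [0.1, 1.2, -1.2]
finger_gap: 0.249
```

Call:
move_arm(
  motion=[10, 30, 0, 1, 22, 70, 0, 2, 36, 115, 0, 4, 50, 160, 0, 5, 65, 210, 0, 6, 80, 255, 0, 7, 95, 305, 0, 8, 110, 350, 0, 121, 390, 0, 9, 10],
)

```text
time_s: 51.45
position: [582.0, 309.3, 200.0]
ee_rot: [-0.001, 0.309, 0.951, -0.0]
force: [0.7, -1.0, -0.1]
finger_gap: 0.25
```

I mistyped the last rows of that call (a missing zero). The arm only strayed a little and is clear at (582,309,200). Correcting now.

Call:
move_arm(
  motion=[-3, 20, 0, 0, -8, 50, 0, 0, -13, 80, 0, 0, -17, 100, 0, 0, -18, 111, 0, 0, -18, 111, 0, 0],
)

```text
time_s: 52.2
position: [565.6, 414.6, 201.7]
ee_rot: [-0.0, 0.313, 0.95, -0.0]
force: [1.4, -0.3, -0.4]
finger_gap: 0.251
```

Run:
```python
from h import *
state(); grab("wrist","pics/w24.png"); fit("wrist","tub_square",[518,455]); fit("wrist","lid_big",[562,302]); fit("wrist","tub_big",[396,289]); tips("wrist","tub_square","lid_square")
```

```text
t 52.2 pos [565.6 414.6 201.7] yaw_y 53.46 F [ 1.4 -0.3 -0.4] gap 21.5 q6 -0.39
wrist tub_square xy [517.2 453.8] yaw 53.5 iou 0.977 conf 0.68
wrist lid_big xy [562.9 298.8] yaw 15.6 iou 0.777 conf 0.74
wrist tub_big xy [397.1 288.7] yaw 5.8 iou 0.97 conf 0.68
tub_square [([520, 456, 0], 0.68)]
lid_square [([571, 416, 159], 0.81)]
```

Call:
move_arm(
  motion=[-20, 16, 0, 0, -38, 30, -15, 0, -47, 38, -45, 0, -49, 39.5, -80, 0, -49, 39.5, -103, 0, -49, 39.5, -112, 0, -49, 39.5, -117, 0, -49, 39.5, -121, 0, -49, 39.5, -123, 0, -49, 39.5, -123, 0],
)

```text
time_s: 53.75
position: [516.9, 453.8, 79.4]
ee_rot: [0.0, 0.314, 0.949, 0.0]
force: [-0.1, -0.0, 0.0]
finger_gap: 0.252
```

Run:
```python
from h import *
s=state(); print(s["ft_torque"])
```

```text
t 53.75 pos [516.9 453.8  79.4] yaw_y 53.41 F [-0.1 -0.   0. ] gap 21.5 q6 -0.31
[ 0.05633313 -0.03125064  0.00500761]
```

Call:
move_arm(
  motion=[0, 0, -2, 0, 0, 0, -3.5, 0, 0, 0, -4.5, 0, 0, 0, -4.5, 0],
)

```text
time_s: 54.25
position: [517.0, 453.8, 76.5]
ee_rot: [0.0, 0.314, 0.949, 0.0]
force: [-5.2, -3.0, 15.3]
finger_gap: 0.254
```

Call:
move_arm(
  motion=[0, 0, 0, 0, 0, 0, 0, 0, 0, 0, 0, 0, 0, 0, 20, 0, 0, 0, 60, 0, 5, -20, 110, 0, 15, -60, 122, 0, 30, -100, 122, 0, 42, -135, 122, 0, 47, -152, 122, 0],
  fingers=45,
)

```text
time_s: 55.5
position: [564.5, 300.3, 197.8]
ee_rot: [0.001, 0.315, 0.949, 0.0]
force: [0.5, -0.3, 1.1]
finger_gap: 0.528
```

Run:
```python
from h import *
state(); grab("wrist","pics/w25.png"); fit("wrist","lid_big",[562,300]); tips("wrist","lid_big","lid_square"); fit("wrist","tub_big",[396,289])
```

```text
t 55.5 pos [564.5 300.3 197.8] yaw_y 53.33 F [ 0.5 -0.3  1.1] gap 45.1 q6 -0.55
wrist lid_big xy [562.3 298.7] yaw 5.4 iou 0.981 conf 0.58
lid_big [([564, 300, -1], 0.73)]
lid_square [([520, 452, 37], 0.85)]
wrist tub_big xy [397.2 291.4] yaw 13.8 iou 0.969 conf 0.69
```

Call:
move_arm(
  motion=[-1, -1, -45, 0, -2, -1.5, -90, 0, -2, -1.5, -125, 0, -2, -1.5, -145, 0, -2, -1.5, -155, 0, -2, -1.5, -159, 0, -2, -1.5, -159, 0],
)

```text
time_s: 56.62
position: [562.1, 300.5, 38.3]
ee_rot: [0.0, 0.314, 0.949, 0.0]
force: [0.1, 0.7, -0.2]
finger_gap: 0.526
```

Call:
move_arm(
  motion=[0, 0, 0, 0, 0, 0, 0, 0, 0, 0, 0, 0, 0, 0, 0, 0, 0, 0, 20, 0, 0, 0, 60, 0, 0, 0, 110, 0, -20, -5, 160, 0, -40, -10, 162, 0, -60, -20, 162, 0],
  fingers=10,
  force=40,
)

```text
time_s: 57.88
position: [501.2, 280.3, 201.7]
ee_rot: [0.001, 0.314, 0.95, 0.001]
force: [-0.8, -0.3, -1.5]
finger_gap: 0.245
```

Call:
move_arm(
  motion=[-20, -8, 0, 0, -40, -16, 0, 0, -55, -22, 0, 0, -59, -22, 0, 0, -59, -22, 0, 0],
)

```text
time_s: 58.5
position: [443.1, 258.5, 200.3]
ee_rot: [0.0, 0.314, 0.949, 0.0]
force: [0.9, -0.6, -0.9]
finger_gap: 0.247
```

Run:
```python
from h import *
state(); grab("wrist","pics/w26.png"); fit("wrist","tub_big",[396,289]); tips("wrist","tub_big","lid_big")
```

```text
t 58.5 pos [443.1 258.5 200.3] yaw_y 53.43 F [ 0.9 -0.6 -0.9] gap 21.1 q6 -0.53
wrist tub_big xy [397.2 288.8] yaw 88.5 iou 0.958 conf 0.78
tub_big [([397, 285, 2], 0.62)]
lid_big []
```

Call:
move_arm(
  motion=[-20, 13, 0, 0, -38, 25, -15, 0, -45, 30, -45, 0, -46.5, 31, -80, 0, -46.5, 31, -103, 0, -46.5, 31, -112, 0, -46.5, 31, -117, 0, -46.5, 31, -121, 0, -46.5, 31, -122, 0, -46.5, 31, -122, 0],
)

```text
time_s: 59.95
position: [396.4, 289.4, 77.9]
ee_rot: [0.0, 0.314, 0.949, 0.0]
force: [-0.4, 0.6, 0.0]
finger_gap: 0.241
```

Run:
```python
from h import *
s=state(); print(s["ft_torque"])
```

```text
t 59.95 pos [396.4 289.4  77.9] yaw_y 53.42 F [-0.4  0.6  0. ] gap 20.6 q6 -0.44
[-0.06623476  0.04375044  0.0176926 ]
```

Inside without force. Seating, releasing and rising, then a final check with all cameras.

Call:
move_arm(
  motion=[0, 0, -1.5, 0, 0, 0, -3, 0, 0, 0, -4, 0, 0, 0, -4, 0],
)

```text
time_s: 60.45
position: [396.4, 289.4, 75.3]
ee_rot: [0.001, 0.314, 0.95, 0.001]
force: [-6.0, -3.7, 29.3]
finger_gap: 0.245
```

Call:
move_arm(
  motion=[0, 0, 0, 0, 0, 0, 0, 0, 0, 0, 0, 0, 0, 0, 20, 0, 0, 0, 60, 0, 0, 0, 110, 0, 5, 20, 160, 0, 10, 60, 200, 0, 10, 110, 220, 0, 10, 150, 230, 0],
  fingers=45,
)

```text
time_s: 61.7
position: [406.2, 441.0, 304.7]
ee_rot: [0.0, 0.314, 0.95, 0.001]
force: [0.8, 0.8, -0.4]
finger_gap: 0.53
```

Run:
```python
from h import *
state(); f,_=grab("top","pics/t27.png"); greens("top",f)
tips("top","lid_small","lid_square","lid_big","tub_small","tub_square","tub_big","scoop","scoop_handle","bottle","tape","partsbox")
g,_=grab("scene","pics/s27.png"); greens("scene",g); tips("scene","lid_small","lid_square","lid_big","scoop","bottle")
cv2.imwrite("pics/m27.png",np.vstack([cv2.resize(f[110:310,130:530,::-1],(800,400),interpolation=cv2.INTER_CUBIC)[:,:],cv2.resize(g[130:280,150:550,::-1],(800,200))]))
```

```text
t 61.7 pos [406.2 441.  304.7] yaw_y 53.43 F [ 0.8  0.8 -0.4] gap 45.2 q6 -0.22
top green [375.3 154.9] 81 z58-> [ 671. -169.]
top green [523.3 173.3] 384 z58-> [ 616. -595.]
top green [376.6 171.1] 49 z58-> [ 624. -172.]
lid_small [([436, 133, 42], 0.66), ([396, 288, 34], 0.57)]
lid_square [([518, 454, 36], 0.65)]
lid_big [([395, 292, 36], 0.74)]
tub_small [([518, 454, 35], 0.15)]
tub_square [([518, 455, 6], 0.66), ([612, 40, 107], 0.37)]
tub_big [([396, 290, -4], 0.44)]
scoop [([466, -322, 0], 0.87), ([354, -427, -4], 0.65), ([435, 138, 41], 0.62)]
scoop_handle [([332, -474, 49], 0.92), ([406, -280, 70], 0.57), ([520, 455, 4], 0.51), ([636, -102, 52], 0.4)]
bottle [([375, 410, 1], 0.82), ([622, -40, -1], 0.58), ([435, 135, 41], 0.49)]
tape [([687, -368, 0], 0.6)]
partsbox [([702, 406, 4], 0.86)]
scene green [251.5 235.3] 97 z58-> [ 615. -171.]
scene green [ 91.1 251. ] 315 z58-> [ 646. -593.]
lid_small [([441, 140, 35], 0.64)]
lid_square [([516, 454, 40], 0.97), ([661, -154, 94], 0.28)]
lid_big [([400, 284, 36], 0.89)]
scoop [([458, -324, 1], 0.94), ([346, -426, -1], 0.67), ([627, -36, 0], 0.49)]
bottle [([373, 413, 1], 0.95)]
```

View pics/m27.png

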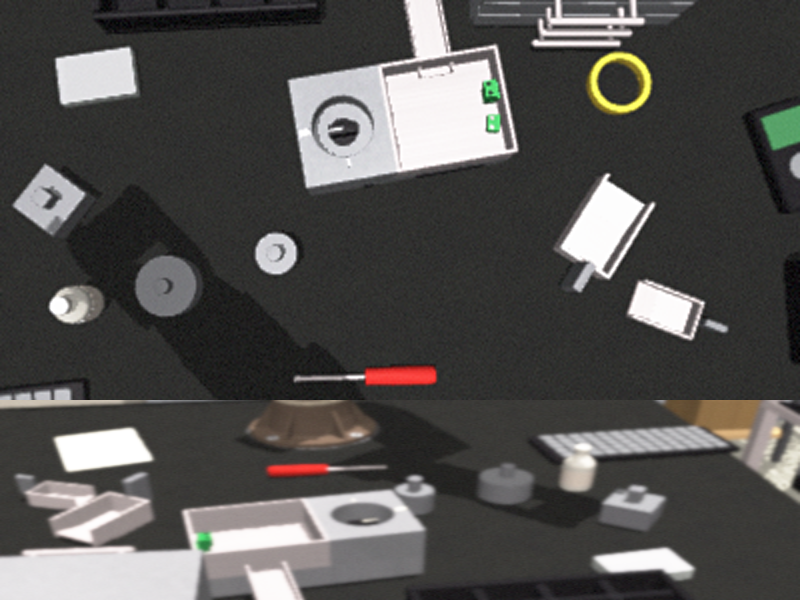

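Every outcome shows as asked: the lids at z≈37 on the right tubs, the scoop flat and empty, green only inside the hopper, and the pointer toward the mark. Handing in.

```bash
python3 -c "
from station import workorder
print(workorder.close_job())"
```

```text
the job is handed in; nothing more can be done
None
```

The job is handed in at about 62 s of the 208 s allowed. As far as my checks show, everything was done in the order asked; no verdict was reported.

- **Dial off:** I turned it to its end stop, and the torque rise and the picture both confirmed off before pouring.
- **Pouring:** the arm can't tilt, and the scoop stayed level even in the lightest grip. I tipped it to about 60–70° by dropping its nose in the hopper and pushing it against the far wall. Some presses on the feeder, the bench and a tub reached 28–50 N at the wrist.
- **Blocks:** I saw four in the scoop at the start. At the end the scoop was empty and none were outside the hopper. Inside I could see one block plus a stacked clump, so the fourth is inferred to be under the stack, not seen.
- **Run mark:** I then set the dial. The pointer read about 99.4° and the mark 100.5° in one view; an earlier view put the needed turn within 0.5° of what I made.
- **Scoop:** it stands upright on the bench, a few centimetres from where it started.
- **Lids:** all three were there. Each is home on its own tub: I felt contact at the expected height and measured the origins at about 34–42 mm (37 mm when seated).
- **Bottle, tape and clear box:** I didn't touch them, and they read at their first positions to within about 5 mm.

**Slips:** one mistyped move while carrying the square lid sent the arm off course briefly; I corrected it and no force showed. I viewed 18 pictures against the budget of 14, including the one or two extra allowed.

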